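# Empty the wash tray into the rebuild fixtures and stack it

### The arm

A 7-joint arm with a two-finger parallel gripper is mounted at the origin on the work surface. World frame = base frame: x ahead of the robot, y to its left, z up, the work surface at z = 0. Lengths are in m, angles in rad, forces in N, time in s.
With the tool pointing down it reaches from about 0.425 to 1.025 m from the base axis. Payload 9.4 kg.
Tool frame: the origin (TCP) lies between the finger pads; the fingertips stand 25 mm ahead of it and the grasp point (between the pads) lies 6 mm ahead of it; z points along the fingers, x is the direction in which the jaws open and shut, and the axes are right-handed (so a half turn about z gives the same grasp; the last joint's range is limited). The gripper opens to 85 mm and grips with 20 to 120 N. Pads are 22 mm wide; open, the fingers measure 114 mm over their backs; the gripper's body (76 mm by 85 mm) begins 54 mm behind the grasp point. The pads swing forward as they close: fully open they stand 13 mm farther back than shut.
Start: joints at [1.038, 0.599, -0.003, 1.599, 0.002, 0.943, -0.08], TCP at [0.319, -0.651, 0.256] pointing down, gripper open.
Joint ranges: [-2.57, 2.57], [-0.35, 1.97], [-1.29, 1.29], [0.11, 2.56], [-1.05, 4.19], [0.11, 1.86], [-2.63, 2.63]. Speed limits (rad/s): [2.22, 2.22, 3.01, 3.01, 3.14, 3.14, 3.14].

### API

Orientations are given as a 3x3 rotation matrix whose columns are the frame's x, y, z axes.
In Python, from cell import get_obs, snapshot, sign_off, look_for, trace, spot_point gives the robot as it stands.
- The arm moves only by the tool drive_tool, never from a script. Its argument "series" is a list of rows, each an object of numbers: "rx", "ry", "rz": the turn, a rotation vector about the tool's x, y, z in units of 5 degrees (1.0 is 5 degrees); "tx", "ty", "tz": the shift along the tool's x, y, z in units of 25 mm (1.0 is 25 mm); "fingers": the opening in per cent of the stroke, from 0 (shut) to 100 (fully open). A call has 1 to 5 rows; each row shifts and turns the commanded pose from where the row before left it, along the tool's axes as they then stand; what a row does not reach is not made up. A row lasts 1/12 s, in which the tool goes at most 41.7 mm and 7.16 degrees, less where a joint would pass 70% of its speed; a pose out of reach is approached as far as the arm can. A call is refused whole if a number of a shift passes 1 or a number of a turn 1, either way. A call with a gripper value outside its range is refused whole. The fingers move at their own pace and stop on an object; the grip force is fixed at half the most. Time passes only in rows, so rows that do not move let the fingers close. It gives the time, the measured TCP pose, the force and the opening at its end, in the units of the state.
- get_obs(): the state, without advancing time (a new reading comes with each control period).
- snapshot(name): name is "side" or "top"; returns a dict with "pixels" (400x640x3 uint8, blue, green, red), "K" (3x3 intrinsics, pixels), "rvec" (rotation vector, rad) and "tvec" (3), from world to camera coordinates, as OpenCV has them. Camera axes: x right, y down, z forward; pixel columns grow to the right and rows downward; lengths in m; the calibration is good to about 2 mm. A picture is of the moment at which its call begins. There is no depth.
- sign_off(): hands the job in, once; it reports no verdict.
Trained networks look in the newest picture that a camera, given by its name, has taken for a name from the list of things; names that differ only in an ending like _2 or _b are one class to them, and where a whole thing is asked for, a point or a joint stands for the part that bears it (a point fixed in the world has none). Each returns a list of dicts, best first, with "p" (0 to 1); they miss things now and then, are a little off and sometimes report something else, mostly with a low value. They report only what shows in the picture. A call takes as long as a camera call. They do not tell look-alikes from the thing itself.
- look_for(camera, thing): "box" ([left, top, right, bottom] in pixels, round what is visible of it).
- trace(camera, thing): "mask" (400x640 bool, what is visible of it) and "box" ([left, top, right, bottom] in pixels, round what is visible of it).
- spot_point(camera, thing): "location" ([column, row] in pixels: a listed point, or the origin of a listed thing).
The state is a dict: "t": time; "joint_pos": joint angles; "dq": joint speeds; "effort": joint torques, N m; "eef_pos": TCP position; "eef_rot": TCP orientation; "wrist_force": force on the tool from outside, world axes, zero at the start; "ft_torque": the same for the moment, N m; "grip_width": finger opening in m.
Only numpy, scipy, OpenCV 4.12 (cv2) and the standard library are available. Lean on these libraries where they do the work, as an engineer would, in place of code of your own. Each camera call takes 0.05 s, during which the arm holds its last target. There are 200 camera calls.

### The job

Empty the wash tray: put the grey piston down over the post of the drain board, stand the bronze end plug flange down in the rubber-lined pan, and stand each chromed pivot shaft in the socket of the shaft rack that is made for its size, the thicker shaft in the wider socket. Only when all four parts are in their places, lift the emptied tray and stack it squarely on top of the other, empty tray, lying the same way along. Set everything down upright, drop nothing, and leave all of it at rest.

Things in the scene. Friction and masses are not known exactly. Their poses are not given: they have to be found in the camera images.
- wash_tray: Loose narrow stainless tray, 268 (x) x 64 (y) x 15 mm high, walls and floor 3 mm, 15 mm ledges folded inward at the top of both ends; 0.3 kg. Origin at the centre of the underside. The four parts stand on its floor (z = 3 mm) in a row along x in any order, about 56 mm apart, within 90 mm of its middle. When empty, lift it by pinching its 64 mm width from outside at the middle.
- empty_tray: Loose stainless tray exactly like the wash tray (268 x 64 x 15 mm, same frame), empty from the start. Stacked on it, the wash tray rests flat on its end ledges and rim, underside 15 mm above this one's underside; either end may lie either way.
- piston: Dull grey iron hydraulic piston with dark ring bands, a thick-walled cylinder standing upright: 48 mm diameter, 40 mm high, through-bore 30 mm diameter along its axis; about 0.32 kg. Origin at the centre of the underside, z up along the axis. Its yaw means nothing.
- end_plug: Bronze end plug standing on its flange: flange 46 mm diameter and 12 mm high, above it a round spigot 36 mm diameter and 30 mm high (42 mm overall) with two small dark spanner holes in the top; about 0.43 kg. Origin at the centre of the flange's underside, z up. Its yaw means nothing.
- large_shaft: The thicker chromed pivot shaft, standing on end: plain cylinder 34 mm diameter, 60 mm high, about 0.42 kg. Origin at the centre of the underside, z up. Its yaw means nothing.
- small_shaft: The thinner chromed pivot shaft, standing on end: plain cylinder 22 mm diameter, 60 mm high, about 0.18 kg. Origin at the centre of the underside, z up. Its yaw means nothing.
- piston_board: Fixed square dark steel drain board, 96 x 96 x 8 mm, with one round-topped post in its middle, 12 mm diameter, rising 20 mm above the board's face. Origin at the centre of the underside; the board's face is at z = 8 mm. The piston goes over the post and stands flat on the face.
- plug_pan: Fixed square stainless pan, 94 x 94 mm outside, 86 x 86 mm inside, wall 14 mm high, lined with black ribbed rubber whose face is 6 mm above the underside. Origin at the centre of the underside. The end plug stands on the rubber, roughly in the middle.
- shaft_rack: Fixed grey plate, 140 (x) x 66 (y) x 6 mm, with two upright steel tube sockets, 14 mm deep: floors at z = 6 mm (the plate's face), rims at z = 20 mm. Wide socket (bore 52, outside 58 mm) at x = +33 mm, y = 0, for the thicker shaft; narrow one (bore 40, outside 46 mm) at x = -33 mm, y = 0, for the thinner. Origin at the centre of the underside. May be turned any way round.
Not all that is in view belongs to the job. What is shaped like the small_shaft but orange is not meant. What is shaped like the large_shaft but orange is not meant.

How it is judged:
On the way, in this order (a step that is already met when the one before it is completed fails the run):
1. all four parts stand in their places (x of piston in the frame of piston_board between -0.012 and 0.012 m and y of piston in the frame of piston_board between -0.012 and 0.012 m and z of piston in the frame of piston_board between 0.004 and 0.012 m and angle between each of piston, end_plug, large_shaft, small_shaft's own z axis and vertical below 0.1 rad and x of end_plug in the frame of plug_pan between -0.022 and 0.022 m and y of end_plug in the frame of plug_pan between -0.022 and 0.022 m and z of end_plug in the frame of plug_pan between 0.002 and 0.01 m and x of large_shaft in the frame of shaft_rack between 0.021 and 0.045 m and y of large_shaft in the frame of shaft_rack between -0.012 and 0.012 m and z of large_shaft in the frame of shaft_rack between 0.002 and 0.01 m and x of small_shaft in the frame of shaft_rack between -0.045 and -0.021 m and y of small_shaft in the frame of shaft_rack between -0.012 and 0.012 m and z of small_shaft in the frame of shaft_rack between 0.002 and 0.01 m and contact force between the fingers and piston below 0.1 N and contact force between the fingers and end_plug below 0.1 N and contact force between the fingers and large_shaft below 0.1 N and contact force between the fingers and small_shaft below 0.1 N), for 0.2 s.
2. the emptied wash tray lies stacked on the empty tray (x of wash_tray in the frame of empty_tray between -0.012 and 0.012 m and y of wash_tray in the frame of empty_tray between -0.012 and 0.012 m and z of wash_tray in the frame of empty_tray between 0.011 and 0.019 m and angle between each of wash_tray, empty_tray's own z axis and vertical below 0.1 rad and angle between the x axis of wash_tray and the x axis of empty_tray, either way round below 0.14 rad), for 0.2 s.
At the end, for the whole second after the job is handed in: Piston flat on its board over the post, plug flange down on the rubber (22 mm), thick shaft in wide and thin shaft in narrow socket (12 mm), all upright (0.1 rad), seated (4 mm); wash tray flat on the empty tray, 12 mm and 0.14 rad; all released and at rest (all of step 2 and x of piston in the frame of piston_board between -0.012 and 0.012 m and y of piston in the frame of piston_board between -0.012 and 0.012 m and z of piston in the frame of piston_board between 0.004 and 0.012 m and angle between each of piston, end_plug, large_shaft, small_shaft's own z axis and vertical below 0.1 rad and x of end_plug in the frame of plug_pan between -0.022 and 0.022 m and y of end_plug in the frame of plug_pan between -0.022 and 0.022 m and z of end_plug in the frame of plug_pan between 0.002 and 0.01 m and x of large_shaft in the frame of shaft_rack between 0.021 and 0.045 m and y of large_shaft in the frame of shaft_rack between -0.012 and 0.012 m and z of large_shaft in the frame of shaft_rack between 0.002 and 0.01 m and x of small_shaft in the frame of shaft_rack between -0.045 and -0.021 m and y of small_shaft in the frame of shaft_rack between -0.012 and 0.012 m and z of small_shaft in the frame of shaft_rack between 0.002 and 0.01 m and linear speed of each of piston, end_plug, large_shaft, small_shaft, wash_tray, empty_tray below 0.02 m/s); the robot touches nothing.
It fails at once if the piston was dropped (fell freely more than about 40 mm) or thrown (linear speed of piston above 0.9 m/s and contact force between the fingers and piston below 0.1 N).
It fails at once if the end plug was dropped (fell freely more than about 40 mm) or thrown (linear speed of end_plug above 0.9 m/s and contact force between the fingers and end_plug below 0.1 N).
It fails at once if the large shaft was dropped (fell freely more than about 40 mm) or thrown (linear speed of large_shaft above 0.9 m/s and contact force between the fingers and large_shaft below 0.1 N).
It fails at once if the small shaft was dropped (fell freely more than about 40 mm) or thrown (linear speed of small_shaft above 0.9 m/s and contact force between the fingers and small_shaft below 0.1 N).
It fails at once if the wash tray was dropped (fell freely more than about 40 mm) or thrown (linear speed of wash_tray above 0.9 m/s and contact force between the fingers and wash_tray below 0.1 N).
It also fails if it takes over 112 s, if anything falls off the work surface, if the arm or the gripper's body presses on something with over 40 N, if the wrist force passes 120 N, or if a joint passes its speed limit or range.

## Working session

There is one attempt and no reset: what is moved stays moved. The work goes in short steps, Python scripts to look and compute and a tool call to move; the robot and the scene stay as the last step left them, time stands still between calls to the robot, and variables do not carry over. Pictures are saved under pics/ and viewed, about 12 in all and at most 16, crops included, and the job is handed in when it is done.

Besides the shell and the picture viewer there is one more tool, called after "Request:" by a JSON object that holds its "api" and its "payload", one argument or row to a line. drive_tool: Moves the arm, as the interface text tells. Its arguments: {"type":"object","properties":{"series":{"type":"array","items":{"type":"object","properties":{"rx":{"type":"number"},"ry":{"type":"number"},"rz":{"type":"number"},"tx":{"type":"number"},"ty":{"type":"number"},"tz":{"type":"number"},"fingers":{"type":"number"}}}}},"required":["series"]}

```bash
ls; mkdir -p pics
cat > h.py <<'E'
import numpy as np, cv2
from cell import *
def cam(s):
    R=cv2.Rodrigues(np.array(s["rvec"],float))[0]; return R,np.array(s["tvec"],float).ravel(),np.array(s["K"],float)
def ray(s,px,z):
    R,t,K=cam(s); d=R.T@np.linalg.solve(K,[px[0],px[1],1.]); c=-R.T@t
    return c+d*(z-c[2])/d[2]
def proj(s,P):
    R,t,K=cam(s); p=K@(R@np.array(P,float)+t); return p[:2]/p[2]
E
python3 - <<'E'
from h import *
o=get_obs(); print(o["t"],o["eef_pos"],np.round(o["eef_rot"],3).tolist(),o["grip_width"])
for n in("side","top"):
    s=snapshot(n); cv2.imwrite(f"pics/{n}0.png",s["pixels"]); R,t,K=cam(s); print(n,-R.T@t)
    for th in "wash_tray empty_tray piston end_plug large_shaft small_shaft piston_board plug_pan shaft_rack".split():
        print(th,[(round(d["p"],2),np.round(d["location"]).tolist(),np.round(ray(s,d["location"],0.008)[:2],3).tolist()) for d in spot_point(n,th)][:3],[(round(d["p"],2),np.round(d["box"]).tolist()) for d in look_for(n,th)][:3])
E
```

```text
pics
0.0 [ 0.31890884 -0.65059128  0.25541658] [[0.44, -0.898, -0.001], [-0.898, -0.44, 0.001], [-0.002, 0.0, -1.0]] 0.08554015276570415
side [ 0.12916346 -0.70801084  0.56370093]
wash_tray [(0.64, [322.0, 207.0], [0.58, 0.0])] [(0.97, [265.0, 185.0, 374.0, 228.0])]
empty_tray [(0.76, [345.0, 256.0], [0.523, -0.181]), (0.17, [243.0, 161.0], [0.509, 0.321])] [(0.72, [284.0, 222.0, 399.0, 294.0])]
piston [(0.75, [349.0, 199.0], [0.658, -0.004])] [(0.69, [340.0, 179.0, 356.0, 204.0])]
end_plug [(0.71, [291.0, 213.0], [0.502, 0.013])] [(0.8, [281.0, 190.0, 301.0, 220.0])]
large_shaft [(0.8, [328.0, 204.0], [0.6, 0.004]), (0.6, [315.0, 232.0], [0.513, -0.08]), (0.35, [290.0, 212.0], [0.503, 0.021])] [(0.79, [323.0, 180.0, 340.0, 208.0]), (0.79, [309.0, 208.0, 323.0, 234.0])]
small_shaft [(0.77, [310.0, 207.0], [0.554, 0.014]), (0.7, [338.0, 224.0], [0.573, -0.081])] [(0.68, [305.0, 184.0, 314.0, 207.0]), (0.49, [335.0, 200.0, 343.0, 230.0])]
piston_board [(0.63, [381.0, 312.0], [0.493, -0.335])] [(0.7, [344.0, 283.0, 421.0, 339.0])]
plug_pan [(0.92, [282.0, 184.0], [0.546, 0.147])] [(0.85
[... 561 characters left out ...]
)]
end_plug [(0.76, [296.0, 217.0], [0.507, 0.025])] [(0.72, [290.0, 207.0, 306.0, 224.0])]
large_shaft [(0.75, [336.0, 210.0], [0.524, -0.074]), (0.63, [298.0, 175.0], [0.612, 0.02])] [(0.78, [292.0, 162.0, 306.0, 185.0]), (0.51, [328.0, 201.0, 342.0, 220.0]), (0.24, [286.0, 131.0, 313.0, 238.0])]
small_shaft [(0.66, [294.0, 196.0], [0.559, 0.03])] [(0.66, [334.0, 182.0, 345.0, 194.0]), (0.49, [291.0, 190.0, 304.0, 200.0])]
piston_board [(0.71, [438.0, 221.0], [0.495, -0.325])] [(0.71, [416.0, 194.0, 461.0, 238.0])]
plug_pan [(0.7, [240.0, 197.0], [0.558, 0.163])] [(0.6, [220.0, 177.0, 262.0, 219.0])]
shaft_rack [(0.87, [167.0, 212.0], [0.521, 0.338])] [(0.77, [140.0, 182.0, 195.0, 242.0])]
```

Run:
```python
import cv2
a=cv2.imread("pics/top0.png")[110:280,125:475];cv2.imwrite("pics/top0c.png",cv2.resize(a,None,fx=2.28,fy=2.28,interpolation=cv2.INTER_CUBIC))
a=cv2.imread("pics/side0.png")[145:345,205:435];cv2.imwrite("pics/side0c.png",cv2.resize(a,None,fx=3,fy=3,interpolation=cv2.INTER_CUBIC))
```

```text
(no output)
```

View pics/top0c.png

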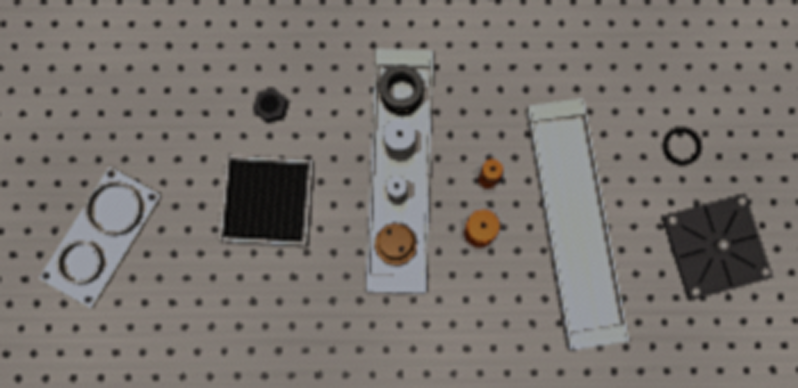

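View pics/side0c.png

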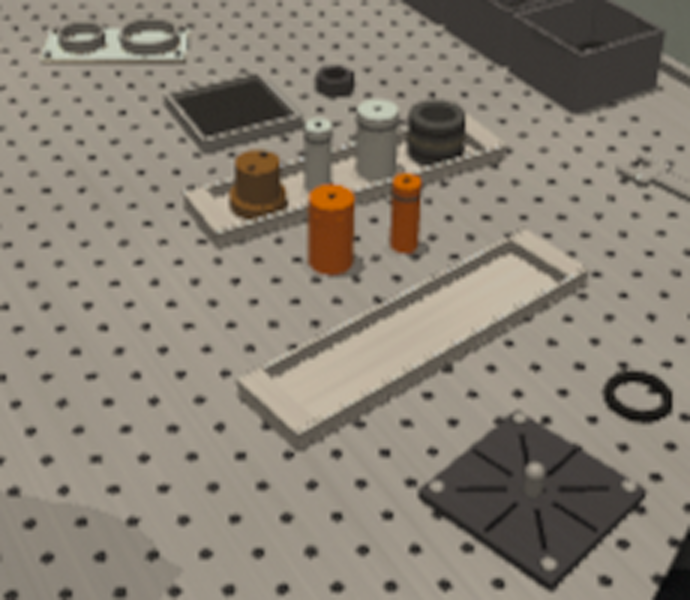

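```bash
cat >> h.py <<'E'
from scipy.optimize import minimize
def cyl(d,z0,z1):
    a=np.linspace(0,2*np.pi,24,endpoint=False)
    return np.array([[d/2*np.cos(t),d/2*np.sin(t),z] for z in(z0,z1) for t in a])
def box(lx,ly,h): return np.array([[x*lx/2,y*ly/2,z] for x in(-1,1) for y in(-1,1) for z in(0,h)])
M={"piston":[cyl(.048,0,.04)],"end_plug":[cyl(.046,0,.012),cyl(.036,.012,.042)],"large_shaft":[cyl(.034,0,.06)],"small_shaft":[cyl(.022,0,.06)],
"wash_tray":[box(.268,.064,.015)],"empty_tray":[box(.268,.064,.015)],"piston_board":[box(.096,.096,.008)],"plug_pan":[box(.094,.094,.014)],"shaft_rack":[box(.14,.066,.006)]}
S=4
def render(s,th,x,y,w,z):
    m=np.zeros((400*S,640*S),np.uint8); R,t,K=cam(s); c,q=np.cos(w),np.sin(w)
    for V in M[th]:
        P=V@np.array([[c,q,0],[-q,c,0],[0,0,1]])+[x,y,z]; p=(K@(R@P.T+t[:,None])); p=(p[:2]/p[2]).T
        cv2.fillConvexPoly(m,cv2.convexHull(np.round((p+.5)*S).astype(np.int32)),1)
    return m
def fit(views,th,x0,z,yaw=None):
    """views: list of (snapshot, mask)"""
    L=[(s,cv2.resize(m.astype(np.uint8),None,fx=S,fy=S,interpolation=cv2.INTER_NEAREST)) for s,m in views]
    def f(v):
        c=0
        for s,m in L:
            r=render(s,th,v[0],v[1],v[2] if yaw is not None else 0,z); c+=1-(r&m).sum()/max(1,(r|m).sum())
        return c/len(L)
    v0=np.array(list(x0)+([yaw] if yaw is not None else []),float)
    sim=[v0]+[v0+d for d in np.diag([.012,.012]+([.12] if yaw is not None else []))]
    r=minimize(f,v0,method="Nelder-Mead",options=dict(initial_simplex=sim,xatol=2e-4,fatol=1e-4,maxfev=200)); return r.x,r.fun
def best(n,th,px):
    r=trace(n,th)
    if not r: return None
    d=min(r,key=lambda d:np.hypot((d["box"][0]+d["box"][2])/2-px[0],(d["box"][1]+d["box"][3])/2-px[1]))
    c=((d["box"][0]+d["box"][2])/2-px[0],(d["box"][1]+d["box"][3])/2-px[1])
    return d["mask"] if np.hypot(*c)<25 else None
E
cat > m.py <<'E'
from h import *
ss={n:snapshot(n) for n in("top","side")}
g={"piston":(.66,.005,.003),"large_shaft":(.607,.012,.003),"small_shaft":(.557,.02,.003),"end_plug":(.505,.02,.003),
"wash_tray":(.59,.01,0,0),"empty_tray":(.53,-.175,0,.15),"piston_board":(.494,-.33,0,.2),"plug_pan":(.552,.155,0,0),"shaft_rack":(.515,.33,0,-.5)}
for th,v in g.items():
    ms={n:best(n,th,proj(ss[n],[v[0],v[1],v[2]+.02])) for n in ss}
    for c in(("top",),("side",),("top","side")):
        V=[(ss[n],ms[n]) for n in c if ms[n] is not None]
        if len(V)==len(c):
            x,e=fit(V,th,v[:2],v[2],v[3] if len(v)>3 else None); print(th,c,np.round(x,3),round(e,2))
E
python3 m.py
```

```text
piston ('top',) [0.674 0.013] 0.24
piston ('side',) [0.67  0.012] 0.13
piston ('top', 'side') [0.673 0.013] 0.21
large_shaft ('top',) [0.616 0.016] 0.13
large_shaft ('side',) [0.612 0.014] 0.13
large_shaft ('top', 'side') [0.614 0.015] 0.15
small_shaft ('side',) [0.557 0.02 ] 0.13
end_plug ('top',) [0.509 0.02 ] 0.12
end_plug ('side',) [0.506 0.025] 0.14
end_plug ('top', 'side') [0.506 0.021] 0.16
wash_tray ('top',) [ 0.589  0.015 -0.04 ] 0.34
wash_tray ('side',) [ 0.587  0.014 -0.031] 0.55
wash_tray ('top', 'side') [ 0.588  0.015 -0.037] 0.45
empty_tray ('top',) [ 0.531 -0.175  0.144] 0.03
empty_tray ('side',) [ 0.527 -0.175  0.146] 0.03
empty_tray ('top', 'side') [ 0.529 -0.175  0.139] 0.04
piston_board ('top',) [ 0.503 -0.329  0.251] 0.04
piston_board ('side',) [ 0.499 -0.328  0.262] 0.04
piston_board ('top', 'side') [ 0.501 -0.329  0.262] 0.05
plug_pan ('top',) [ 0.556  0.159 -0.07 ] 0.03
plug_pan ('side',) [ 0.552  0.161 -0.108] 0.09
plug_pan ('top', 'side') [ 0.555  0.16  -0.093] 0.07
shaft_rack ('top',) [ 0.519  0.337 -0.513] 0.03
shaft_rack ('side',) [ 0.515  0.337 -0.536] 0.16
shaft_rack ('top', 'side') [ 0.518  0.337 -0.519] 0.11
```

Request:
{"api": "drive_tool", "payload": {
  "series": [
    {"rz": 1, "tz": 0.5},
    {"rz": 1, "tz": 0.5},
    {"rz": 1, "tz": 0.5},
    {"rz": 1, "tz": 0.5},
    {"rz": 1, "tz": 0.5}
  ]
}}

```text
$.series[0]: bad value
```

Request:
{"api": "drive_tool", "payload": {
  "series": [
    {"rz": 0.22, "tz": 0.5, "fingers": 100},
    {"tx": -1, "ty": -0.5, "tz": 0.3},
    {"tx": -1, "ty": -0.5, "tz": 0.2},
    {"tx": -1, "ty": -0.5},
    {"tx": -1, "ty": -0.5}
  ]
}}

```text
$.series[0]: bad value
```

Request:
{"api": "drive_tool", "payload": {
  "series": [
    {"tx": -1, "ty": -0.5},
    {"tx": -1, "ty": -0.5},
    {"tx": -1, "ty": -0.5},
    {"tx": -1, "ty": -0.5},
    {"tx": -1, "ty": -0.5}
  ]
}}

```text
$.series[0]: bad value
```

Request:
{"api": "drive_tool", "payload": {
  "series": [
    {"tx": -1, "ty": -0.5},
    {"tx": -1, "ty": -0.5},
    {"tx": -1, "ty": -0.5},
    {"tx": -1, "ty": -0.5},
    {"tx": -1, "ty": -0.5}
  ]
}}

```text
$.series[0]: bad value
```

Request:
{"api": "drive_tool", "payload": {
  "series": [
    {"tx": 0, "ty": 0, "tz": 0.5, "rx": 0, "ry": 0, "rz": 1, "fingers": 100},
    {"tx": 0, "ty": 0, "tz": 0.5, "rx": 0, "ry": 0, "rz": 1, "fingers": 100},
    {"tx": 0, "ty": 0, "tz": 0.5, "rx": 0, "ry": 0, "rz": 1, "fingers": 100},
    {"tx": 0, "ty": 0, "tz": 0.5, "rx": 0, "ry": 0, "rz": 1, "fingers": 100},
    {"tx": 0, "ty": 0, "tz": 0.5, "rx": 0, "ry": 0, "rz": 1, "fingers": 100}
  ]
}}

```text
t: 3.32
eef_pos: [0.3191, -0.651, 0.1933]
eef_rot: [[0.015, -1.0, 0.0], [-1.0, -0.015, -0.0], [0.0, -0.0, -1.0]]
wrist_force: [0.1, 0.1, -0.3]
grip_width: 0.0855
```

Request:
{"api": "drive_tool", "payload": {
  "series": [
    {"tx": -1, "ty": -0.5, "tz": 0.3, "rx": 0, "ry": 0, "rz": 0.2, "fingers": 100},
    {"tx": -1, "ty": -0.5, "tz": 0.3, "rx": 0, "ry": 0, "rz": 0, "fingers": 100},
    {"tx": -1, "ty": -0.5, "tz": 0.3, "rx": 0, "ry": 0, "rz": 0, "fingers": 100},
    {"tx": -1, "ty": -0.5, "tz": 0, "rx": 0, "ry": 0, "rz": 0, "fingers": 100},
    {"tx": -1, "ty": -0.5, "tz": 0, "rx": 0, "ry": 0, "rz": 0, "fingers": 100}
  ]
}}

```text
t: 3.73
eef_pos: [0.3812, -0.5243, 0.1707]
eef_rot: [[0.002, -1.0, -0.001], [-1.0, -0.002, 0.001], [-0.001, 0.001, -1.0]]
wrist_force: [0.7, -0.1, -0.6]
grip_width: 0.0857
```

Request:
{"api": "drive_tool", "payload": {
  "series": [
    {"tx": -1, "ty": -0.5, "tz": 0, "rx": 0, "ry": 0, "rz": 0, "fingers": 100},
    {"tx": -1, "ty": -0.5, "tz": 0, "rx": 0, "ry": 0, "rz": 0, "fingers": 100},
    {"tx": -1, "ty": -0.5, "tz": 0, "rx": 0, "ry": 0, "rz": 0, "fingers": 100},
    {"tx": -1, "ty": -0.5, "tz": 0, "rx": 0, "ry": 0, "rz": 0, "fingers": 100},
    {"tx": -1, "ty": -0.5, "tz": 0, "rx": 0, "ry": 0, "rz": 0, "fingers": 100}
  ]
}}

```text
t: 4.15
eef_pos: [0.4438, -0.3994, 0.1714]
eef_rot: [[0.002, -1.0, 0.0], [-1.0, -0.002, -0.0], [0.0, -0.0, -1.0]]
wrist_force: [0.7, 0.1, 0.3]
grip_width: 0.085
```

Request:
{"api": "drive_tool", "payload": {
  "series": [
    {"tx": -1, "ty": -0.5, "tz": 0, "rx": 0, "ry": 0, "rz": 0, "fingers": 100},
    {"tx": -1, "ty": -0.5, "tz": 0, "rx": 0, "ry": 0, "rz": 0, "fingers": 100},
    {"tx": -1, "ty": -0.5, "tz": 0, "rx": 0, "ry": 0, "rz": 0, "fingers": 100},
    {"tx": -1, "ty": -0.5, "tz": 0, "rx": 0, "ry": 0, "rz": 0, "fingers": 100},
    {"tx": -1, "ty": -0.5, "tz": 0, "rx": 0, "ry": 0, "rz": 0, "fingers": 100}
  ]
}}

```text
t: 4.57
eef_pos: [0.5061, -0.2742, 0.1715]
eef_rot: [[0.002, -1.0, 0.0], [-1.0, -0.002, -0.0], [0.0, -0.0, -1.0]]
wrist_force: [0.8, 0.4, -0.7]
grip_width: 0.0856
```

Request:
{"api": "drive_tool", "payload": {
  "series": [
    {"tx": -1, "ty": -0.5, "tz": 0, "rx": 0, "ry": 0, "rz": 0, "fingers": 100},
    {"tx": -1, "ty": -0.5, "tz": 0, "rx": 0, "ry": 0, "rz": 0, "fingers": 100},
    {"tx": -1, "ty": -0.5, "tz": 0, "rx": 0, "ry": 0, "rz": 0, "fingers": 100},
    {"tx": -1, "ty": -0.5, "tz": 0, "rx": 0, "ry": 0, "rz": 0, "fingers": 100},
    {"tx": -1, "ty": -0.5, "tz": 0, "rx": 0, "ry": 0, "rz": 0, "fingers": 100}
  ]
}}

```text
t: 4.98
eef_pos: [0.5683, -0.1489, 0.1715]
eef_rot: [[0.002, -1.0, 0.0], [-1.0, -0.002, -0.0], [0.0, -0.0, -1.0]]
wrist_force: [0.6, -0.4, -0.4]
grip_width: 0.0854
```

Request:
{"api": "drive_tool", "payload": {
  "series": [
    {"tx": -1, "ty": -0.5, "tz": 0, "rx": 0, "ry": 0, "rz": 0, "fingers": 100},
    {"tx": -1, "ty": -0.5, "tz": 0, "rx": 0, "ry": 0, "rz": 0, "fingers": 100},
    {"tx": -1, "ty": -0.5, "tz": 0, "rx": 0, "ry": 0, "rz": 0, "fingers": 100},
    {"tx": -1, "ty": -0.5, "tz": 0, "rx": 0, "ry": 0, "rz": 0, "fingers": 100},
    {"tx": -1, "ty": -0.5, "tz": 0, "rx": 0, "ry": 0, "rz": 0, "fingers": 100}
  ]
}}

```text
t: 5.4
eef_pos: [0.6305, -0.0237, 0.1714]
eef_rot: [[0.002, -1.0, 0.0], [-1.0, -0.002, 0.0], [-0.0, -0.0, -1.0]]
wrist_force: [0.4, 0.3, 0.1]
grip_width: 0.0854
```

Request:
{"api": "drive_tool", "payload": {
  "series": [
    {"tx": -0.75, "ty": -0.83, "tz": 0, "rx": 0, "ry": 0, "rz": 0, "fingers": 100},
    {"tx": -0.72, "ty": -0.83, "tz": 0, "rx": 0, "ry": 0, "rz": 0, "fingers": 100},
    {"tx": 0, "ty": 0, "tz": 1, "rx": 0, "ry": 0, "rz": 0, "fingers": 100},
    {"tx": 0, "ty": 0, "tz": 1, "rx": 0, "ry": 0, "rz": 0, "fingers": 100},
    {"tx": 0, "ty": 0, "tz": 1, "rx": 0, "ry": 0, "rz": 0, "fingers": 100}
  ]
}}

```text
t: 5.82
eef_pos: [0.672, 0.0126, 0.0957]
eef_rot: [[0.003, -1.0, 0.001], [-1.0, -0.003, 0.0], [-0.0, -0.001, -1.0]]
wrist_force: [-0.6, -0.5, -0.0]
grip_width: 0.0851
```

Request:
{"api": "drive_tool", "payload": {
  "series": [
    {"tx": 0, "ty": 0, "tz": 0.8, "rx": 0, "ry": 0, "rz": 0, "fingers": 100},
    {"tx": 0, "ty": 0, "tz": 0.7, "rx": 0, "ry": 0, "rz": 0, "fingers": 100},
    {"tx": 0, "ty": 0, "tz": 0.4, "rx": 0, "ry": 0, "rz": 0, "fingers": 100},
    {"tx": 0, "ty": 0, "tz": 0.2, "rx": 0, "ry": 0, "rz": 0, "fingers": 100},
    {"tx": 0, "ty": 0, "tz": 0, "rx": 0, "ry": 0, "rz": 0, "fingers": 100}
  ]
}}

```text
t: 6.23
eef_pos: [0.671, 0.0116, 0.043]
eef_rot: [[0.002, -1.0, -0.001], [-1.0, -0.002, -0.0], [0.0, 0.001, -1.0]]
wrist_force: [1.2, -0.5, 1.2]
grip_width: 0.0854
```

Run:
```python
from h import *
print(get_obs()["eef_pos"])
a=snapshot("side")["pixels"][130:240,250:400];b=snapshot("top")["pixels"][100:210,230:380]
cv2.imwrite("pics/p1.png",cv2.resize(cv2.hconcat([a,b]),None,fx=2.66,fy=2.66,interpolation=cv2.INTER_CUBIC))
```

```text
[0.67103195 0.0116252  0.04295578]
```

View pics/p1.png

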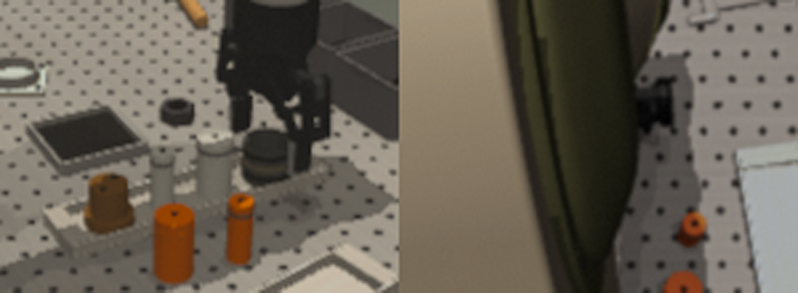

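Request:
{"api": "drive_tool", "payload": {
  "series": [
    {"tx": 0, "ty": 0, "tz": 0, "rx": 0, "ry": 0, "rz": 0, "fingers": 0},
    {"tx": 0, "ty": 0, "tz": 0, "rx": 0, "ry": 0, "rz": 0, "fingers": 0},
    {"tx": 0, "ty": 0, "tz": 0, "rx": 0, "ry": 0, "rz": 0, "fingers": 0},
    {"tx": 0, "ty": 0, "tz": 0, "rx": 0, "ry": 0, "rz": 0, "fingers": 0},
    {"tx": 0, "ty": 0, "tz": 0, "rx": 0, "ry": 0, "rz": 0, "fingers": 0}
  ]
}}

```text
t: 6.75
eef_pos: [0.6718, 0.0118, 0.0449]
eef_rot: [[0.002, -1.0, 0.001], [-1.0, -0.002, 0.0], [-0.0, -0.001, -1.0]]
wrist_force: [-0.8, 0.6, 7.2]
grip_width: 0.0456
```

Request:
{"api": "drive_tool", "payload": {
  "series": [
    {"tx": 0, "ty": 0, "tz": 0, "rx": 0, "ry": 0, "rz": 0, "fingers": 0},
    {"tx": 0, "ty": 0, "tz": 0, "rx": 0, "ry": 0, "rz": 0, "fingers": 0},
    {"tx": 0, "ty": 0, "tz": 0, "rx": 0, "ry": 0, "rz": 0, "fingers": 0},
    {"tx": 0, "ty": 0, "tz": 0, "rx": 0, "ry": 0, "rz": 0, "fingers": 0},
    {"tx": 0, "ty": 0, "tz": 0, "rx": 0, "ry": 0, "rz": 0, "fingers": 0}
  ]
}}

```text
t: 7.17
eef_pos: [0.6718, 0.0118, 0.0449]
eef_rot: [[0.002, -1.0, 0.001], [-1.0, -0.002, 0.0], [-0.0, -0.001, -1.0]]
wrist_force: [-0.6, 0.4, 6.7]
grip_width: 0.0456
```

Request:
{"api": "drive_tool", "payload": {
  "series": [
    {"tx": 0, "ty": 0, "tz": -0.2, "rx": 0, "ry": 0, "rz": 0, "fingers": 0},
    {"tx": 0, "ty": 0, "tz": -0.4, "rx": 0, "ry": 0, "rz": 0, "fingers": 0},
    {"tx": 0, "ty": 0, "tz": -0.4, "rx": 0, "ry": 0, "rz": 0, "fingers": 0},
    {"tx": 0, "ty": 0, "tz": 0, "rx": 0, "ry": 0, "rz": 0, "fingers": 0},
    {"tx": 0, "ty": 0, "tz": 0, "rx": 0, "ry": 0, "rz": 0, "fingers": 0}
  ]
}}

```text
t: 7.58
eef_pos: [0.6719, 0.0117, 0.0698]
eef_rot: [[0.002, -1.0, 0.002], [-1.0, -0.002, 0.0], [-0.0, -0.002, -1.0]]
wrist_force: [0.6, 0.3, -3.7]
grip_width: 0.0458
```

Run:
```python
from h import *
o=get_obs();print(o["eef_pos"],o["wrist_force"],o["grip_width"])
a=snapshot("side")["pixels"][130:240,250:400]
cv2.imwrite("pics/p2.png",cv2.resize(a,None,fx=4,fy=4,interpolation=cv2.INTER_CUBIC))
```

```text
[0.67185423 0.01171769 0.06982282] [ 0.62085056  0.25969479 -3.65717611] 0.04584698875016777
```

View pics/p2.png

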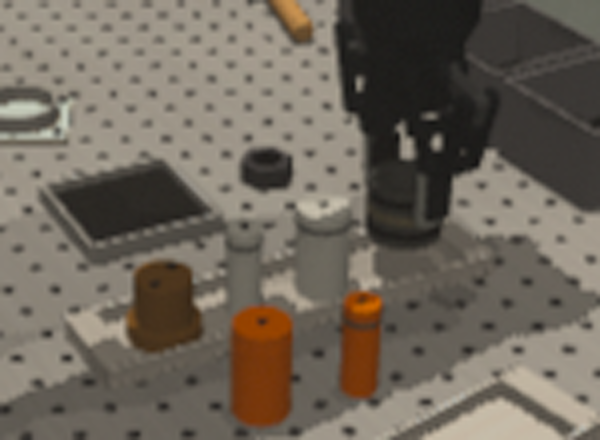

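Request:
{"api": "drive_tool", "payload": {
  "series": [
    {"tx": 0, "ty": 0, "tz": -0.9, "rx": 0, "ry": 0, "rz": 0, "fingers": 0},
    {"tx": 0, "ty": 0, "tz": -0.9, "rx": 0, "ry": 0, "rz": 0, "fingers": 0},
    {"tx": 0, "ty": 0, "tz": -0.9, "rx": 0, "ry": 0, "rz": 0, "fingers": 0},
    {"tx": 0.5, "ty": 0.25, "tz": 0, "rx": 0, "ry": 0, "rz": 0, "fingers": 0},
    {"tx": 0.97, "ty": 0.49, "tz": 0, "rx": 0, "ry": 0, "rz": 0, "fingers": 0}
  ]
}}

```text
t: 8.05
eef_pos: [0.6544, -0.0218, 0.1369]
eef_rot: [[0.007, -1.0, 0.003], [-1.0, -0.007, 0.002], [-0.002, -0.003, -1.0]]
wrist_force: [-0.5, -0.7, -3.8]
grip_width: 0.0455
```

Request:
{"api": "drive_tool", "payload": {
  "series": [
    {"tx": 0.97, "ty": 0.49, "tz": 0, "rx": 0, "ry": 0, "rz": 0, "fingers": 0},
    {"tx": 0.97, "ty": 0.49, "tz": 0, "rx": 0, "ry": 0, "rz": 0, "fingers": 0},
    {"tx": 0.97, "ty": 0.49, "tz": 0, "rx": 0, "ry": 0, "rz": 0, "fingers": 0},
    {"tx": 0.97, "ty": 0.49, "tz": 0, "rx": 0, "ry": 0, "rz": 0, "fingers": 0},
    {"tx": 0.97, "ty": 0.49, "tz": 0, "rx": 0, "ry": 0, "rz": 0, "fingers": 0}
  ]
}}

```text
t: 8.47
eef_pos: [0.5902, -0.148, 0.1352]
eef_rot: [[0.002, -1.0, -0.002], [-1.0, -0.002, -0.0], [0.0, 0.002, -1.0]]
wrist_force: [0.5, -0.9, -3.2]
grip_width: 0.0456
```

Request:
{"api": "drive_tool", "payload": {
  "series": [
    {"tx": 0.97, "ty": 0.49, "tz": 0, "rx": 0, "ry": 0, "rz": 0, "fingers": 0},
    {"tx": 0.97, "ty": 0.49, "tz": 0, "rx": 0, "ry": 0, "rz": 0, "fingers": 0},
    {"tx": 0.97, "ty": 0.49, "tz": 0, "rx": 0, "ry": 0, "rz": 0, "fingers": 0},
    {"tx": 0.97, "ty": 0.49, "tz": 0, "rx": 0, "ry": 0, "rz": 0, "fingers": 0},
    {"tx": 0.97, "ty": 0.49, "tz": 0, "rx": 0, "ry": 0, "rz": 0, "fingers": 0}
  ]
}}

```text
t: 8.88
eef_pos: [0.5291, -0.2692, 0.1352]
eef_rot: [[0.002, -1.0, -0.001], [-1.0, -0.002, 0.0], [-0.0, 0.001, -1.0]]
wrist_force: [-0.0, -0.4, -2.7]
grip_width: 0.0456
```

Request:
{"api": "drive_tool", "payload": {
  "series": [
    {"tx": 0.97, "ty": 0.49, "tz": 0, "rx": 0, "ry": 0, "rz": 0, "fingers": 0},
    {"tx": 0.97, "ty": 0.49, "tz": 0, "rx": 0, "ry": 0, "rz": 0, "fingers": 0},
    {"tx": 0.5, "ty": 0.24, "tz": 0, "rx": 0, "ry": 0, "rz": 0, "fingers": 0},
    {"tx": 0, "ty": 0, "tz": 0.8, "rx": 0, "ry": 0, "rz": 0, "fingers": 0},
    {"tx": 0, "ty": 0, "tz": 0, "rx": 0, "ry": 0, "rz": 0, "fingers": 0}
  ]
}}

```text
t: 9.3
eef_pos: [0.4984, -0.3292, 0.1136]
eef_rot: [[-0.0, -1.0, -0.003], [-1.0, 0.0, 0.002], [-0.002, 0.003, -1.0]]
wrist_force: [0.5, 1.0, -3.3]
grip_width: 0.0457
```

Run:
```python
from h import *
o=get_obs();print(o["eef_pos"],o["wrist_force"],o["grip_width"])
for n in("side","top"):
    s=snapshot(n); 
    print(n,[(round(d["p"],2),np.round(d["location"]).tolist(),ray(s,d["location"],o["eef_pos"][2]-.042)) for d in spot_point(n,"piston")])
    c=proj(s,[.5,-.329,.05]).astype(int)
    for d in trace(n,"piston")[:1]: print(fit([(s,d["mask"])],"piston",(.5,-.33),o["eef_pos"][2]-.042))
    a=s["pixels"][c[1]-60:c[1]+50,c[0]-60:c[0]+60]; cv2.imwrite(f"pics/p3{n}.png",a)
cv2.imwrite("pics/p3.png",cv2.resize(cv2.hconcat([cv2.imread("pics/p3side.png"),cv2.imread("pics/p3top.png")]),None,fx=3.3,fy=3.3,interpolation=cv2.INTER_CUBIC))
```

```text
[ 0.49835347 -0.32924055  0.11355158] [ 0.50341742  0.9751566  -3.33141086] 0.04566893169329698
side [(0.58, [385.0, 284.0], array([ 0.49706341, -0.33269629,  0.07155158]))]
(array([ 0.49709469, -0.32780734]), np.float64(0.27911344853493614))
top [(0.63, [451.0, 210.0], array([ 0.51286088, -0.33300134,  0.07155158]))]
(array([ 0.49013116, -0.32068011]), np.float64(0.7806357680174715))
```

View pics/p3.png

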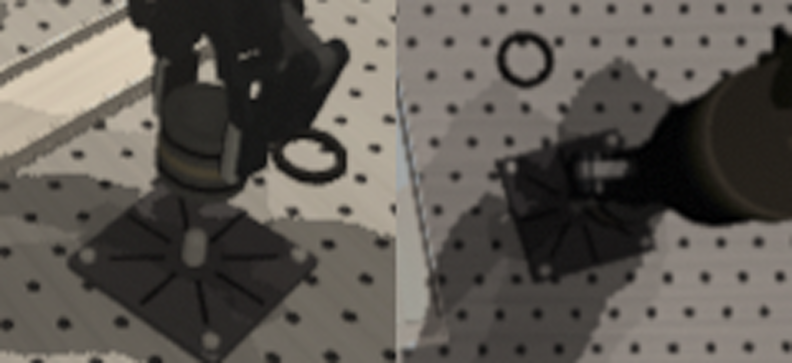

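Request:
{"api": "drive_tool", "payload": {
  "series": [
    {"tx": 0, "ty": -0.1, "tz": 0.7, "rx": 0, "ry": 0, "rz": 0, "fingers": 0},
    {"tx": 0, "ty": 0, "tz": 0.7, "rx": 0, "ry": 0, "rz": 0, "fingers": 0},
    {"tx": 0, "ty": 0, "tz": 0.5, "rx": 0, "ry": 0, "rz": 0, "fingers": 0},
    {"tx": 0, "ty": 0, "tz": 0.4, "rx": 0, "ry": 0, "rz": 0, "fingers": 0},
    {"tx": 0, "ty": 0, "tz": 0.15, "rx": 0, "ry": 0, "rz": 0, "fingers": 0}
  ]
}}

```text
t: 10.02
eef_pos: [0.5027, -0.3284, 0.0537]
eef_rot: [[0.003, -1.0, -0.001], [-1.0, -0.003, 0.001], [-0.001, 0.001, -1.0]]
wrist_force: [0.2, 0.3, -3.2]
grip_width: 0.0454
```

Request:
{"api": "drive_tool", "payload": {
  "series": [
    {"tx": 0, "ty": 0, "tz": 0.06, "rx": 0, "ry": 0, "rz": 0, "fingers": 0},
    {"tx": 0, "ty": 0, "tz": 0, "rx": 0, "ry": 0, "rz": 0, "fingers": 0},
    {"tx": 0, "ty": 0, "tz": 0, "rx": 0, "ry": 0, "rz": 0, "fingers": 0}
  ]
}}

```text
t: 10.27
eef_pos: [0.5033, -0.3291, 0.054]
eef_rot: [[0.002, -1.0, 0.001], [-1.0, -0.002, -0.0], [0.0, -0.001, -1.0]]
wrist_force: [0.0, 0.2, -3.8]
grip_width: 0.0456
```

Request:
{"api": "drive_tool", "payload": {
  "series": [
    {"tx": 0, "ty": 0, "tz": 0.06, "rx": 0, "ry": 0, "rz": 0, "fingers": 0},
    {"tx": 0, "ty": 0, "tz": 0.06, "rx": 0, "ry": 0, "rz": 0, "fingers": 0},
    {"tx": 0, "ty": 0, "tz": 0, "rx": 0, "ry": 0, "rz": 0, "fingers": 0}
  ]
}}

```text
t: 10.52
eef_pos: [0.5031, -0.3289, 0.0506]
eef_rot: [[0.002, -1.0, 0.0], [-1.0, -0.002, -0.0], [0.0, -0.0, -1.0]]
wrist_force: [-0.1, 0.1, -3.1]
grip_width: 0.0456
```

Request:
{"api": "drive_tool", "payload": {
  "series": [
    {"tx": 0, "ty": 0, "tz": 0.04, "rx": 0, "ry": 0, "rz": 0, "fingers": 0},
    {"tx": 0, "ty": 0, "tz": 0, "rx": 0, "ry": 0, "rz": 0, "fingers": 0},
    {"tx": 0, "ty": 0, "tz": 0, "rx": 0, "ry": 0, "rz": 0, "fingers": 0}
  ]
}}

```text
t: 10.77
eef_pos: [0.5031, -0.329, 0.0499]
eef_rot: [[0.002, -1.0, 0.0], [-1.0, -0.002, -0.0], [0.0, -0.0, -1.0]]
wrist_force: [-1.3, 1.1, 1.9]
grip_width: 0.0457
```

Request:
{"api": "drive_tool", "payload": {
  "series": [
    {"tx": 0, "ty": 0, "tz": 0, "rx": 0, "ry": 0, "rz": 0, "fingers": 80},
    {"tx": 0, "ty": 0, "tz": 0, "rx": 0, "ry": 0, "rz": 0, "fingers": 80},
    {"tx": 0, "ty": 0, "tz": 0, "rx": 0, "ry": 0, "rz": 0, "fingers": 80},
    {"tx": 0, "ty": 0, "tz": 0, "rx": 0, "ry": 0, "rz": 0, "fingers": 80},
    {"tx": 0, "ty": 0, "tz": -0.6, "rx": 0, "ry": 0, "rz": 0, "fingers": 80}
  ]
}}

```text
t: 11.18
eef_pos: [0.5021, -0.3282, 0.0626]
eef_rot: [[0.002, -1.0, -0.003], [-1.0, -0.002, 0.002], [-0.002, 0.003, -1.0]]
wrist_force: [0.6, 1.1, -0.3]
grip_width: 0.0681
```

Request:
{"api": "drive_tool", "payload": {
  "series": [
    {"tx": 0, "ty": 0, "tz": -0.8, "rx": 0, "ry": 0, "rz": 0, "fingers": 80},
    {"tx": 0, "ty": 0, "tz": -0.8, "rx": 0, "ry": 0, "rz": 0, "fingers": 80},
    {"tx": 0, "ty": 0, "tz": -0.8, "rx": 0, "ry": 0, "rz": 0, "fingers": 80},
    {"tx": 0, "ty": 0, "tz": -0.8, "rx": 0, "ry": 0, "rz": 0, "fingers": 80},
    {"tx": 0, "ty": 0, "tz": 0, "rx": 0, "ry": 0, "rz": 0, "fingers": 80}
  ]
}}

```text
t: 11.6
eef_pos: [0.5044, -0.3299, 0.148]
eef_rot: [[0.002, -1.0, 0.004], [-1.0, -0.002, -0.003], [0.003, -0.004, -1.0]]
wrist_force: [-0.7, -1.0, 0.3]
grip_width: 0.0682
```

Request:
{"api": "drive_tool", "payload": {
  "series": [
    {"tx": -0.98, "ty": -0.31, "tz": 0, "rx": 0, "ry": 0, "rz": 0, "fingers": 80},
    {"tx": -0.98, "ty": -0.31, "tz": 0, "rx": 0, "ry": 0, "rz": 0, "fingers": 80},
    {"tx": -0.98, "ty": -0.31, "tz": 0, "rx": 0, "ry": 0, "rz": 0, "fingers": 80},
    {"tx": -0.98, "ty": -0.31, "tz": 0, "rx": 0, "ry": 0, "rz": 0, "fingers": 80},
    {"tx": -0.98, "ty": -0.31, "tz": 0, "rx": 0, "ry": 0, "rz": 0, "fingers": 80}
  ]
}}

```text
t: 12.02
eef_pos: [0.5416, -0.2051, 0.1441]
eef_rot: [[0.002, -1.0, -0.0], [-1.0, -0.002, 0.0], [-0.0, 0.0, -1.0]]
wrist_force: [0.1, -0.1, -0.6]
grip_width: 0.0684
```

Request:
{"api": "drive_tool", "payload": {
  "series": [
    {"tx": -0.98, "ty": -0.31, "tz": 0, "rx": 0, "ry": 0, "rz": 0, "fingers": 80},
    {"tx": -0.98, "ty": -0.31, "tz": 0, "rx": 0, "ry": 0, "rz": 0, "fingers": 80},
    {"tx": -0.98, "ty": -0.31, "tz": 0, "rx": 0, "ry": 0, "rz": 0, "fingers": 80},
    {"tx": -0.98, "ty": -0.31, "tz": 0, "rx": 0, "ry": 0, "rz": 0, "fingers": 80},
    {"tx": -0.98, "ty": -0.31, "tz": 0, "rx": 0, "ry": 0, "rz": 0, "fingers": 80}
  ]
}}

```text
t: 12.43
eef_pos: [0.5801, -0.0824, 0.144]
eef_rot: [[0.002, -1.0, -0.001], [-1.0, -0.002, -0.0], [0.0, 0.001, -1.0]]
wrist_force: [0.2, 0.2, -0.0]
grip_width: 0.0687
```

Request:
{"api": "drive_tool", "payload": {
  "series": [
    {"tx": -0.98, "ty": -0.31, "tz": 0, "rx": 0, "ry": 0, "rz": 0, "fingers": 80},
    {"tx": -0.98, "ty": -0.31, "tz": 0, "rx": 0, "ry": 0, "rz": 0, "fingers": 80},
    {"tx": -0.98, "ty": -0.31, "tz": 0, "rx": 0, "ry": 0, "rz": 0, "fingers": 80},
    {"tx": -0.98, "ty": -0.31, "tz": 0, "rx": 0, "ry": 0, "rz": 0, "fingers": 80},
    {"tx": 0, "ty": 0, "tz": 0, "rx": 0, "ry": 0, "rz": 0, "fingers": 80}
  ]
}}

```text
t: 12.85
eef_pos: [0.6121, 0.0209, 0.1437]
eef_rot: [[0.009, -1.0, 0.0], [-1.0, -0.009, 0.003], [-0.003, -0.001, -1.0]]
wrist_force: [0.0, 0.2, 0.7]
grip_width: 0.0683
```

Run:
```python
from h import *
o=get_obs();print(o["eef_pos"],o["wrist_force"],o["grip_width"])
ss={n:snapshot(n) for n in("side","top")}
for th,x,z in(("piston",(.502,-.329),.008),("large_shaft",(.614,.015),.003),("small_shaft",(.557,.02),.003),("end_plug",(.506,.021),.003)):
  for n in ss:
    m=best(n,th,proj(ss[n],[*x,z+.02]))
    if m is not None: v,e=fit([(ss[n],m)],th,x,z); print(th,n,np.round(v,3),round(e,2))
```

```text
[0.6121268  0.02086027 0.14373315] [0.0124602  0.15834607 0.74180188] 0.0682993237697749
piston side [ 0.503 -0.328] 0.03
piston top [ 0.506 -0.329] 0.15
large_shaft side [0.613 0.015] 0.14
small_shaft side [0.561 0.024] 0.2
end_plug side [0.503 0.021] 0.17
```

Request:
{"api": "drive_tool", "payload": {
  "series": [
    {"tx": 0, "ty": 0, "tz": 1, "rx": 0, "ry": 0, "rz": 0, "fingers": 80},
    {"tx": 0, "ty": 0, "tz": 1, "rx": 0, "ry": 0, "rz": 0, "fingers": 80},
    {"tx": 0, "ty": 0, "tz": 0.8, "rx": 0, "ry": 0, "rz": 0, "fingers": 80},
    {"tx": 0, "ty": 0, "tz": 0.5, "rx": 0, "ry": 0, "rz": 0, "fingers": 80},
    {"tx": 0, "ty": 0, "tz": 0.3, "rx": 0, "ry": 0, "rz": 0, "fingers": 80}
  ]
}}

```text
t: 13.77
eef_pos: [0.6102, 0.014, 0.053]
eef_rot: [[0.002, -1.0, -0.002], [-1.0, -0.002, -0.0], [0.0, 0.002, -1.0]]
wrist_force: [-0.6, -0.4, -0.8]
grip_width: 0.0685
```

Request:
{"api": "drive_tool", "payload": {
  "series": [
    {"tx": 0, "ty": 0, "tz": 0, "rx": 0, "ry": 0, "rz": 0, "fingers": 80},
    {"tx": 0, "ty": 0, "tz": 0, "rx": 0, "ry": 0, "rz": 0, "fingers": 80}
  ]
}}

```text
t: 13.93
eef_pos: [0.611, 0.0141, 0.0548]
eef_rot: [[0.002, -1.0, -0.0], [-1.0, -0.002, -0.0], [0.0, 0.0, -1.0]]
wrist_force: [-0.5, 0.3, 0.6]
grip_width: 0.0685
```

Request:
{"api": "drive_tool", "payload": {
  "series": [
    {"tx": 0, "ty": -0.1, "tz": 0.1, "rx": 0, "ry": 0, "rz": 0, "fingers": 80},
    {"tx": 0, "ty": 0, "tz": 0, "rx": 0, "ry": 0, "rz": 0, "fingers": 0},
    {"tx": 0, "ty": 0, "tz": 0, "rx": 0, "ry": 0, "rz": 0, "fingers": 0},
    {"tx": 0, "ty": 0, "tz": 0, "rx": 0, "ry": 0, "rz": 0, "fingers": 0},
    {"tx": 0, "ty": 0, "tz": 0, "rx": 0, "ry": 0, "rz": 0, "fingers": 0}
  ]
}}

```text
t: 14.35
eef_pos: [0.6137, 0.0145, 0.0528]
eef_rot: [[0.002, -1.0, 0.001], [-1.0, -0.002, 0.0], [-0.0, -0.001, -1.0]]
wrist_force: [0.1, 0.1, 5.9]
grip_width: 0.0327
```

Request:
{"api": "drive_tool", "payload": {
  "series": [
    {"tx": 0, "ty": 0, "tz": 0, "rx": 0, "ry": 0, "rz": 0, "fingers": 0},
    {"tx": 0, "ty": 0, "tz": 0, "rx": 0, "ry": 0, "rz": 0, "fingers": 0},
    {"tx": 0, "ty": 0, "tz": 0, "rx": 0, "ry": 0, "rz": 0, "fingers": 0},
    {"tx": 0, "ty": 0, "tz": 0, "rx": 0, "ry": 0, "rz": 0, "fingers": 0},
    {"tx": 0, "ty": 0, "tz": 0, "rx": 0, "ry": 0, "rz": 0, "fingers": 0}
  ]
}}

```text
t: 14.77
eef_pos: [0.6137, 0.0144, 0.0528]
eef_rot: [[0.002, -1.0, 0.001], [-1.0, -0.002, 0.0], [-0.0, -0.001, -1.0]]
wrist_force: [-1.3, 1.0, 5.6]
grip_width: 0.0325
```

Request:
{"api": "drive_tool", "payload": {
  "series": [
    {"tx": 0, "ty": 0, "tz": -0.2, "rx": 0, "ry": 0, "rz": 0, "fingers": 0},
    {"tx": 0, "ty": 0, "tz": -0.4, "rx": 0, "ry": 0, "rz": 0, "fingers": 0},
    {"tx": 0, "ty": 0, "tz": -0.4, "rx": 0, "ry": 0, "rz": 0, "fingers": 0},
    {"tx": 0, "ty": 0, "tz": 0, "rx": 0, "ry": 0, "rz": 0, "fingers": 0},
    {"tx": 0, "ty": 0, "tz": 0, "rx": 0, "ry": 0, "rz": 0, "fingers": 0}
  ]
}}

```text
t: 15.18
eef_pos: [0.6138, 0.0144, 0.078]
eef_rot: [[0.002, -1.0, 0.002], [-1.0, -0.002, 0.0], [-0.0, -0.002, -1.0]]
wrist_force: [0.6, -0.3, -3.5]
grip_width: 0.033
```

Request:
{"api": "drive_tool", "payload": {
  "series": [
    {"tx": 0, "ty": 0, "tz": -0.9, "rx": 0, "ry": 0, "rz": 0, "fingers": 0},
    {"tx": 0, "ty": 0, "tz": -0.9, "rx": 0, "ry": 0, "rz": 0, "fingers": 0},
    {"tx": 0, "ty": 0, "tz": -0.9, "rx": 0, "ry": 0, "rz": 0, "fingers": 0},
    {"tx": -0.5, "ty": 0.1, "tz": 0, "rx": 0, "ry": 0, "rz": 0, "fingers": 0},
    {"tx": -0.94, "ty": 0.21, "tz": 0, "rx": 0, "ry": 0, "rz": 0, "fingers": 0}
  ]
}}

```text
t: 15.6
eef_pos: [0.6065, 0.0478, 0.1456]
eef_rot: [[-0.003, -1.0, 0.003], [-1.0, 0.003, -0.001], [0.001, -0.003, -1.0]]
wrist_force: [0.4, -0.4, -4.1]
grip_width: 0.0324
```

Request:
{"api": "drive_tool", "payload": {
  "series": [
    {"tx": -0.94, "ty": 0.21, "tz": 0, "rx": 0, "ry": 0, "rz": 0, "fingers": 0},
    {"tx": -0.94, "ty": 0.21, "tz": 0, "rx": 0, "ry": 0, "rz": 0, "fingers": 0},
    {"tx": -0.94, "ty": 0.21, "tz": 0, "rx": 0, "ry": 0, "rz": 0, "fingers": 0},
    {"tx": -0.94, "ty": 0.21, "tz": 0, "rx": 0, "ry": 0, "rz": 0, "fingers": 0},
    {"tx": -0.94, "ty": 0.21, "tz": 0, "rx": 0, "ry": 0, "rz": 0, "fingers": 0}
  ]
}}

```text
t: 16.02
eef_pos: [0.5778, 0.1696, 0.1434]
eef_rot: [[0.003, -1.0, -0.001], [-1.0, -0.003, -0.0], [0.0, 0.001, -1.0]]
wrist_force: [0.9, 0.0, -3.7]
grip_width: 0.0329
```

Request:
{"api": "drive_tool", "payload": {
  "series": [
    {"tx": -0.94, "ty": 0.21, "tz": 0, "rx": 0, "ry": 0, "rz": 0, "fingers": 0},
    {"tx": -0.94, "ty": 0.21, "tz": 0, "rx": 0, "ry": 0, "rz": 0, "fingers": 0},
    {"tx": -0.94, "ty": 0.21, "tz": 0, "rx": 0, "ry": 0, "rz": 0, "fingers": 0},
    {"tx": -0.94, "ty": 0.21, "tz": 0, "rx": 0, "ry": 0, "rz": 0, "fingers": 0},
    {"tx": -0.94, "ty": 0.21, "tz": 0, "rx": 0, "ry": 0, "rz": 0, "fingers": 0}
  ]
}}

```text
t: 16.43
eef_pos: [0.5511, 0.2869, 0.1433]
eef_rot: [[0.003, -1.0, -0.001], [-1.0, -0.003, -0.001], [0.001, 0.001, -1.0]]
wrist_force: [0.4, -0.4, -3.6]
grip_width: 0.0324
```

Request:
{"api": "drive_tool", "payload": {
  "series": [
    {"tx": -0.94, "ty": 0.21, "tz": 0, "rx": 0, "ry": 0, "rz": 0, "fingers": 0},
    {"tx": -0.5, "ty": 0.1, "tz": 0, "rx": 0, "ry": 0, "rz": 0, "fingers": 0},
    {"tx": 0, "ty": 0, "tz": 1, "rx": 0, "ry": 0, "rz": 0, "fingers": 0},
    {"tx": 0, "ty": 0, "tz": 0.6, "rx": 0, "ry": 0, "rz": 0, "fingers": 0},
    {"tx": 0, "ty": 0, "tz": 0, "rx": 0, "ry": 0, "rz": 0, "fingers": 0}
  ]
}}

```text
t: 16.85
eef_pos: [0.5425, 0.3206, 0.101]
eef_rot: [[0.003, -1.0, -0.005], [-1.0, -0.003, -0.003], [0.003, 0.005, -1.0]]
wrist_force: [-0.7, -0.0, -4.2]
grip_width: 0.0328
```

Request:
{"api": "drive_tool", "payload": {
  "series": [
    {"tx": 0, "ty": 0, "tz": 0, "rx": 0, "ry": 0, "rz": 0, "fingers": 0},
    {"tx": 0, "ty": 0, "tz": 0, "rx": 0, "ry": 0, "rz": 0, "fingers": 0}
  ]
}}

```text
t: 17.02
eef_pos: [0.5451, 0.3208, 0.1048]
eef_rot: [[0.001, -1.0, 0.0], [-1.0, -0.001, -0.0], [0.0, -0.0, -1.0]]
wrist_force: [-0.3, 1.3, -2.7]
grip_width: 0.0326
```

Run:
```python
from h import *
o=get_obs();print(o["eef_pos"],o["wrist_force"],o["grip_width"])
ims=[]
for n in("side","top"):
    s=snapshot(n)
    m=best(n,"large_shaft",proj(s,[.547,.32,.07]))
    if m is not None: print(n,fit([(s,m)],"large_shaft",(.547,.32),o["eef_pos"][2]-.0498))
    c=proj(s,[.53,.33,.03]).astype(int)
    ims.append(s["pixels"][c[1]-60:c[1]+50,c[0]-60:c[0]+60])
cv2.imwrite("pics/p4.png",cv2.resize(cv2.hconcat(ims),None,fx=3.3,fy=3.3,interpolation=cv2.INTER_CUBIC))
```

```text
[0.54506885 0.32076314 0.10483533] [-0.26954868  1.30817865 -2.73410747] 0.03263861533477932
side (array([0.54341534, 0.32276553]), np.float64(0.5284339457567804))
```

View pics/p4.png

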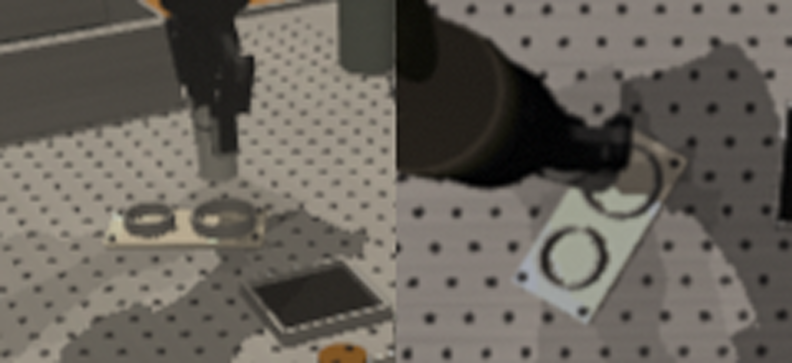

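Run:
```python
from h import *
s=snapshot("top"); print(ray(s,(175.4,201.7),.02),ray(s,(161,224.9),.02), ray(s,(440,217),.028))
s=snapshot("side"); c=proj(s,[.53,.33,.03]).astype(int); print(ray(s,(c[0]-60+223/3.3,c[1]-60+214/3.3),.02),ray(s,(c[0]-60+149/3.3,c[1]-60+215/3.3),.02))
```

```text
[0.54456178 0.31598187 0.02      ] [0.48865086 0.34732794 0.02      ] [ 0.50135014 -0.32290859  0.028     ]
[0.54335441 0.31294733 0.02      ] [0.48617646 0.34438849 0.02      ]
```

Request:
{"api": "drive_tool", "payload": {
  "series": [
    {"tx": 0.1, "ty": 0, "tz": 0.5, "rx": 0, "ry": 0, "rz": 0, "fingers": 0},
    {"tx": 0, "ty": 0, "tz": 0.5, "rx": 0, "ry": 0, "rz": 0, "fingers": 0},
    {"tx": 0, "ty": 0, "tz": 0.4, "rx": 0, "ry": 0, "rz": 0, "fingers": 0},
    {"tx": 0, "ty": 0, "tz": 0.3, "rx": 0, "ry": 0, "rz": 0, "fingers": 0},
    {"tx": 0, "ty": 0, "tz": 0, "rx": 0, "ry": 0, "rz": 0, "fingers": 0}
  ]
}}

```text
t: 17.73
eef_pos: [0.5438, 0.3183, 0.06]
eef_rot: [[0.002, -1.0, -0.003], [-1.0, -0.002, -0.002], [0.002, 0.003, -1.0]]
wrist_force: [-1.2, -1.1, -2.9]
grip_width: 0.033
```

Request:
{"api": "drive_tool", "payload": {
  "series": [
    {"tx": 0, "ty": 0, "tz": 0.1, "rx": 0, "ry": 0, "rz": 0, "fingers": 0},
    {"tx": 0, "ty": 0, "tz": 0, "rx": 0, "ry": 0, "rz": 0, "fingers": 0},
    {"tx": 0, "ty": 0, "tz": 0, "rx": 0, "ry": 0, "rz": 0, "fingers": 0}
  ]
}}

```text
t: 17.98
eef_pos: [0.5449, 0.3188, 0.0597]
eef_rot: [[0.002, -1.0, 0.0], [-1.0, -0.002, 0.0], [-0.0, -0.0, -1.0]]
wrist_force: [-0.7, 0.4, -3.9]
grip_width: 0.0324
```

Request:
{"api": "drive_tool", "payload": {
  "series": [
    {"tx": 0, "ty": 0, "tz": 0.1, "rx": 0, "ry": 0, "rz": 0, "fingers": 0},
    {"tx": 0, "ty": 0, "tz": 0.05, "rx": 0, "ry": 0, "rz": 0, "fingers": 0},
    {"tx": 0, "ty": 0, "tz": 0, "rx": 0, "ry": 0, "rz": 0, "fingers": 0}
  ]
}}

```text
t: 18.23
eef_pos: [0.5448, 0.3188, 0.0559]
eef_rot: [[0.002, -1.0, 0.0], [-1.0, -0.002, 0.0], [-0.0, -0.0, -1.0]]
wrist_force: [0.9, -0.4, -3.6]
grip_width: 0.0326
```

Request:
{"api": "drive_tool", "payload": {
  "series": [
    {"tx": 0, "ty": 0, "tz": 0.04, "rx": 0, "ry": 0, "rz": 0, "fingers": 0},
    {"tx": 0, "ty": 0, "tz": 0, "rx": 0, "ry": 0, "rz": 0, "fingers": 0}
  ]
}}

```text
t: 18.4
eef_pos: [0.5449, 0.3188, 0.0558]
eef_rot: [[0.002, -1.0, 0.0], [-1.0, -0.002, 0.001], [-0.001, -0.0, -1.0]]
wrist_force: [-1.8, -1.0, 8.1]
grip_width: 0.0325
```

Request:
{"api": "drive_tool", "payload": {
  "series": [
    {"tx": 0, "ty": 0, "tz": 0, "rx": 0, "ry": 0, "rz": 0, "fingers": 80},
    {"tx": 0, "ty": 0, "tz": 0, "rx": 0, "ry": 0, "rz": 0, "fingers": 80},
    {"tx": 0, "ty": 0, "tz": 0, "rx": 0, "ry": 0, "rz": 0, "fingers": 80},
    {"tx": 0, "ty": 0, "tz": 0, "rx": 0, "ry": 0, "rz": 0, "fingers": 80},
    {"tx": 0, "ty": 0, "tz": -0.5, "rx": 0, "ry": 0, "rz": 0, "fingers": 80}
  ]
}}

```text
t: 18.82
eef_pos: [0.5437, 0.3182, 0.0658]
eef_rot: [[0.002, -1.0, -0.003], [-1.0, -0.002, -0.002], [0.002, 0.003, -1.0]]
wrist_force: [-0.4, -0.2, 0.5]
grip_width: 0.0683
```

Request:
{"api": "drive_tool", "payload": {
  "series": [
    {"tx": 0, "ty": 0, "tz": -0.8, "rx": 0, "ry": 0, "rz": 0, "fingers": 80},
    {"tx": 0, "ty": 0, "tz": -0.8, "rx": 0, "ry": 0, "rz": 0, "fingers": 80},
    {"tx": 0, "ty": 0, "tz": -0.8, "rx": 0, "ry": 0, "rz": 0, "fingers": 80},
    {"tx": 0, "ty": 0, "tz": -0.8, "rx": 0, "ry": 0, "rz": 0, "fingers": 80},
    {"tx": 0, "ty": 0, "tz": 0, "rx": 0, "ry": 0, "rz": 0, "fingers": 80}
  ]
}}

```text
t: 19.23
eef_pos: [0.5464, 0.3194, 0.1518]
eef_rot: [[0.002, -1.0, 0.005], [-1.0, -0.002, 0.003], [-0.003, -0.005, -1.0]]
wrist_force: [1.1, 0.7, -0.5]
grip_width: 0.068
```

Request:
{"api": "drive_tool", "payload": {
  "series": [
    {"tx": 0.92, "ty": -0.05, "tz": 0, "rx": 0, "ry": 0, "rz": 0, "fingers": 80},
    {"tx": 0.92, "ty": -0.05, "tz": 0, "rx": 0, "ry": 0, "rz": 0, "fingers": 80},
    {"tx": 0.92, "ty": -0.05, "tz": 0, "rx": 0, "ry": 0, "rz": 0, "fingers": 80},
    {"tx": 0.92, "ty": -0.05, "tz": 0, "rx": 0, "ry": 0, "rz": 0, "fingers": 80},
    {"tx": 0.92, "ty": -0.05, "tz": 0, "rx": 0, "ry": 0, "rz": 0, "fingers": 80}
  ]
}}

```text
t: 19.65
eef_pos: [0.551, 0.2027, 0.1476]
eef_rot: [[0.002, -1.0, 0.0], [-1.0, -0.002, 0.0], [-0.0, -0.0, -1.0]]
wrist_force: [-0.3, 0.0, -1.0]
grip_width: 0.0683
```

Request:
{"api": "drive_tool", "payload": {
  "series": [
    {"tx": 0.92, "ty": -0.05, "tz": 0, "rx": 0, "ry": 0, "rz": 0, "fingers": 80},
    {"tx": 0.92, "ty": -0.05, "tz": 0, "rx": 0, "ry": 0, "rz": 0, "fingers": 80},
    {"tx": 0.92, "ty": -0.05, "tz": 0, "rx": 0, "ry": 0, "rz": 0, "fingers": 80},
    {"tx": 0.92, "ty": -0.05, "tz": 0, "rx": 0, "ry": 0, "rz": 0, "fingers": 80},
    {"tx": 0.92, "ty": -0.05, "tz": 0, "rx": 0, "ry": 0, "rz": 0, "fingers": 80}
  ]
}}

```text
t: 20.07
eef_pos: [0.5575, 0.0876, 0.1475]
eef_rot: [[0.002, -1.0, 0.0], [-1.0, -0.002, -0.0], [0.0, -0.0, -1.0]]
wrist_force: [-0.1, -0.1, 0.2]
grip_width: 0.0683
```

Request:
{"api": "drive_tool", "payload": {
  "series": [
    {"tx": 0.92, "ty": -0.05, "tz": 0, "rx": 0, "ry": 0, "rz": 0, "fingers": 80},
    {"tx": 0.92, "ty": -0.02, "tz": 0, "rx": 0, "ry": 0, "rz": 0, "fingers": 80},
    {"tx": 0.92, "ty": 0, "tz": 0, "rx": 0, "ry": 0, "rz": 0, "fingers": 80},
    {"tx": 0, "ty": 0, "tz": 1, "rx": 0, "ry": 0, "rz": 0, "fingers": 80},
    {"tx": 0, "ty": 0, "tz": 0.8, "rx": 0, "ry": 0, "rz": 0, "fingers": 80}
  ]
}}

```text
t: 20.48
eef_pos: [0.5602, 0.0177, 0.1027]
eef_rot: [[-0.001, -1.0, 0.003], [-1.0, 0.001, -0.0], [0.0, -0.003, -1.0]]
wrist_force: [0.4, 0.7, -0.4]
grip_width: 0.0683
```

Request:
{"api": "drive_tool", "payload": {
  "series": [
    {"tx": 0, "ty": 0, "tz": 0, "rx": 0, "ry": 0, "rz": 0, "fingers": 80},
    {"tx": 0, "ty": 0, "tz": 0, "rx": 0, "ry": 0, "rz": 0, "fingers": 80}
  ]
}}

```text
t: 20.65
eef_pos: [0.559, 0.0196, 0.1019]
eef_rot: [[0.002, -1.0, -0.002], [-1.0, -0.002, -0.0], [0.0, 0.002, -1.0]]
wrist_force: [0.2, 0.3, 0.7]
grip_width: 0.0684
```

Run:
```python
from h import *
o=get_obs();print(o["eef_pos"],o["wrist_force"],o["grip_width"])
ss={n:snapshot(n) for n in("side","top")}
for th,x,z in(("large_shaft",(.545,.319),.006),("small_shaft",(.557,.02),.003),("end_plug",(.506,.021),.003)):
  for n in ss:
    m=best(n,th,proj(ss[n],[*x,z+.02]))
    if m is not None: v,e=fit([(ss[n],m)],th,x,z); print(th,n,np.round(v,3),round(e,2))
ims=[]
for n,p in(("side",(.55,.02,.05)),("top",(.53,.33,.03))):
    c=proj(ss[n],p).astype(int); ims.append(ss[n]["pixels"][c[1]-60:c[1]+50,c[0]-60:c[0]+60])
cv2.imwrite("pics/p5.png",cv2.resize(cv2.hconcat(ims),None,fx=3.3,fy=3.3,interpolation=cv2.INTER_CUBIC))
```

```text
[0.55896805 0.01956844 0.10190048] [0.23815282 0.33279094 0.7150418 ] 0.06844011178983815
large_shaft side [0.544 0.323] 0.22
small_shaft side [0.563 0.027] 0.23
end_plug side [0.504 0.022] 0.11
```

View pics/p5.png

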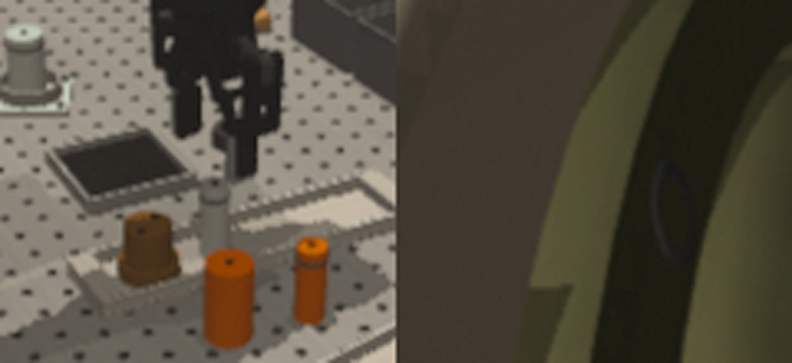

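Request:
{"api": "drive_tool", "payload": {
  "series": [
    {"tx": 0, "ty": -0.03, "tz": 0.7, "rx": 0, "ry": 0, "rz": 0, "fingers": 80},
    {"tx": 0, "ty": 0, "tz": 0.7, "rx": 0, "ry": 0, "rz": 0, "fingers": 80},
    {"tx": 0, "ty": 0, "tz": 0.5, "rx": 0, "ry": 0, "rz": 0, "fingers": 80},
    {"tx": 0, "ty": 0, "tz": 0, "rx": 0, "ry": 0, "rz": 0, "fingers": 80},
    {"tx": 0, "ty": 0, "tz": 0, "rx": 0, "ry": 0, "rz": 0, "fingers": 0}
  ]
}}

```text
t: 21.47
eef_pos: [0.56, 0.0197, 0.0546]
eef_rot: [[0.002, -1.0, -0.001], [-1.0, -0.002, -0.0], [0.0, 0.001, -1.0]]
wrist_force: [0.8, -0.2, 0.6]
grip_width: 0.0577
```

Request:
{"api": "drive_tool", "payload": {
  "series": [
    {"tx": 0, "ty": 0, "tz": 0, "rx": 0, "ry": 0, "rz": 0, "fingers": 0},
    {"tx": 0, "ty": 0, "tz": 0, "rx": 0, "ry": 0, "rz": 0, "fingers": 0},
    {"tx": 0, "ty": 0, "tz": 0, "rx": 0, "ry": 0, "rz": 0, "fingers": 0},
    {"tx": 0, "ty": 0, "tz": 0, "rx": 0, "ry": 0, "rz": 0, "fingers": 0},
    {"tx": 0, "ty": 0, "tz": 0, "rx": 0, "ry": 0, "rz": 0, "fingers": 0}
  ]
}}

```text
t: 21.88
eef_pos: [0.5608, 0.0197, 0.0559]
eef_rot: [[0.002, -1.0, 0.002], [-1.0, -0.002, 0.0], [-0.0, -0.002, -1.0]]
wrist_force: [-0.7, -0.1, 6.8]
grip_width: 0.0206
```

Request:
{"api": "drive_tool", "payload": {
  "series": [
    {"tx": 0, "ty": 0, "tz": 0, "rx": 0, "ry": 0, "rz": 0, "fingers": 0},
    {"tx": 0, "ty": 0, "tz": 0, "rx": 0, "ry": 0, "rz": 0, "fingers": 0},
    {"tx": 0, "ty": 0, "tz": 0, "rx": 0, "ry": 0, "rz": 0, "fingers": 0}
  ]
}}

```text
t: 22.13
eef_pos: [0.5608, 0.0197, 0.0559]
eef_rot: [[0.002, -1.0, 0.002], [-1.0, -0.002, 0.0], [-0.0, -0.002, -1.0]]
wrist_force: [-0.5, -0.4, 5.7]
grip_width: 0.0203
```

Request:
{"api": "drive_tool", "payload": {
  "series": [
    {"tx": 0, "ty": 0, "tz": -0.2, "rx": 0, "ry": 0, "rz": 0, "fingers": 0},
    {"tx": 0, "ty": 0, "tz": -0.4, "rx": 0, "ry": 0, "rz": 0, "fingers": 0},
    {"tx": 0, "ty": 0, "tz": -0.4, "rx": 0, "ry": 0, "rz": 0, "fingers": 0},
    {"tx": 0, "ty": 0, "tz": 0, "rx": 0, "ry": 0, "rz": 0, "fingers": 0},
    {"tx": 0, "ty": 0, "tz": 0, "rx": 0, "ry": 0, "rz": 0, "fingers": 0}
  ]
}}

```text
t: 22.55
eef_pos: [0.5608, 0.0198, 0.0808]
eef_rot: [[0.002, -1.0, 0.002], [-1.0, -0.002, 0.0], [-0.0, -0.002, -1.0]]
wrist_force: [0.5, -0.1, -2.0]
grip_width: 0.0209
```

Request:
{"api": "drive_tool", "payload": {
  "series": [
    {"tx": 0, "ty": 0, "tz": -0.9, "rx": 0, "ry": 0, "rz": 0, "fingers": 0},
    {"tx": 0, "ty": 0, "tz": -0.9, "rx": 0, "ry": 0, "rz": 0, "fingers": 0},
    {"tx": 0, "ty": 0, "tz": -0.9, "rx": 0, "ry": 0, "rz": 0, "fingers": 0},
    {"tx": -0.5, "ty": 0.08, "tz": 0, "rx": 0, "ry": 0, "rz": 0, "fingers": 0},
    {"tx": -0.95, "ty": 0.21, "tz": 0, "rx": 0, "ry": 0, "rz": 0, "fingers": 0}
  ]
}}

```text
t: 22.97
eef_pos: [0.5541, 0.0539, 0.1484]
eef_rot: [[-0.002, -1.0, 0.003], [-1.0, 0.002, -0.001], [0.001, -0.003, -1.0]]
wrist_force: [-0.6, 0.8, -2.4]
grip_width: 0.0202
```

Request:
{"api": "drive_tool", "payload": {
  "series": [
    {"tx": -0.95, "ty": 0.21, "tz": 0, "rx": 0, "ry": 0, "rz": 0, "fingers": 0},
    {"tx": -0.95, "ty": 0.21, "tz": 0, "rx": 0, "ry": 0, "rz": 0, "fingers": 0},
    {"tx": -0.95, "ty": 0.21, "tz": 0, "rx": 0, "ry": 0, "rz": 0, "fingers": 0},
    {"tx": -0.95, "ty": 0.21, "tz": 0, "rx": 0, "ry": 0, "rz": 0, "fingers": 0},
    {"tx": -0.95, "ty": 0.21, "tz": 0, "rx": 0, "ry": 0, "rz": 0, "fingers": 0}
  ]
}}

```text
t: 23.38
eef_pos: [0.5255, 0.1763, 0.1464]
eef_rot: [[0.003, -1.0, -0.001], [-1.0, -0.003, -0.0], [0.0, 0.001, -1.0]]
wrist_force: [-1.1, -0.3, -2.4]
grip_width: 0.0207
```

Request:
{"api": "drive_tool", "payload": {
  "series": [
    {"tx": -0.95, "ty": 0.21, "tz": 0, "rx": 0, "ry": 0, "rz": 0, "fingers": 0},
    {"tx": -0.95, "ty": 0.21, "tz": 0, "rx": 0, "ry": 0, "rz": 0, "fingers": 0},
    {"tx": -0.95, "ty": 0.21, "tz": 0, "rx": 0, "ry": 0, "rz": 0, "fingers": 0},
    {"tx": -0.95, "ty": 0.21, "tz": 0, "rx": 0, "ry": 0, "rz": 0, "fingers": 0},
    {"tx": -0.95, "ty": 0.21, "tz": 0, "rx": 0, "ry": 0, "rz": 0, "fingers": 0}
  ]
}}

```text
t: 23.8
eef_pos: [0.4988, 0.2949, 0.1463]
eef_rot: [[0.003, -1.0, -0.001], [-1.0, -0.003, -0.001], [0.001, 0.001, -1.0]]
wrist_force: [0.4, 0.5, -1.6]
grip_width: 0.0204
```

Request:
{"api": "drive_tool", "payload": {
  "series": [
    {"tx": -0.95, "ty": 0.21, "tz": 0, "rx": 0, "ry": 0, "rz": 0, "fingers": 0},
    {"tx": -0.95, "ty": 0.21, "tz": 0, "rx": 0, "ry": 0, "rz": 0, "fingers": 0},
    {"tx": -0.42, "ty": 0.08, "tz": 0, "rx": 0, "ry": 0, "rz": 0, "fingers": 0},
    {"tx": 0, "ty": 0, "tz": 0.9, "rx": 0, "ry": 0, "rz": 0, "fingers": 0},
    {"tx": 0, "ty": 0, "tz": 0.7, "rx": 0, "ry": 0, "rz": 0, "fingers": 0}
  ]
}}

```text
t: 24.22
eef_pos: [0.4867, 0.3527, 0.1063]
eef_rot: [[0.005, -1.0, 0.001], [-1.0, -0.005, 0.001], [-0.001, -0.001, -1.0]]
wrist_force: [0.5, -0.5, -3.3]
grip_width: 0.0205
```

Request:
{"api": "drive_tool", "payload": {
  "series": [
    {"tx": 0, "ty": 0, "tz": 0, "rx": 0, "ry": 0, "rz": 0, "fingers": 0},
    {"tx": 0, "ty": 0, "tz": 0, "rx": 0, "ry": 0, "rz": 0, "fingers": 0},
    {"tx": 0, "ty": 0, "tz": 0, "rx": 0, "ry": 0, "rz": 0, "fingers": 0}
  ]
}}

```text
t: 24.47
eef_pos: [0.4876, 0.3509, 0.1075]
eef_rot: [[0.001, -1.0, -0.0], [-1.0, -0.001, -0.0], [0.0, 0.0, -1.0]]
wrist_force: [-0.1, -0.8, -1.6]
grip_width: 0.0206
```

Run:
```python
from h import *
o=get_obs();print(o["eef_pos"],o["wrist_force"],o["grip_width"])
ims=[]
for n in("side","top"):
    s=snapshot(n)
    for th,x,z in(("small_shaft",(.488,.352),o["eef_pos"][2]-.0529),("large_shaft",(.545,.319),.006)):
        m=best(n,th,proj(s,[*x,z+.02]))
        if m is not None: print(n,th,fit([(s,m)],th,x,z))
    c=proj(s,[.53,.33,.03]).astype(int)
    ims.append(s["pixels"][c[1]-40:c[1]+40,c[0]-45:c[0]+45])
cv2.imwrite("pics/p6.png",cv2.resize(cv2.hconcat(ims),None,fx=4.4,fy=4.4,interpolation=cv2.INTER_CUBIC))
```

```text
[0.48764476 0.35091736 0.10754358] [-0.13756592 -0.79304043 -1.61514433] 0.02056118734176228
side small_shaft (array([0.4842793 , 0.34974707]), np.float64(0.6272066458982346))
side large_shaft (array([0.54654701, 0.32925951]), np.float64(0.23998136067101583))
top large_shaft (array([0.54673076, 0.3184945 ]), np.float64(0.07105751391465676))
```

View pics/p6.png

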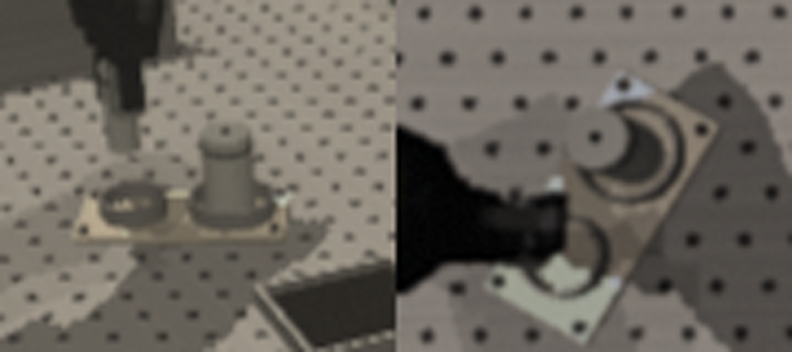

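Request:
{"api": "drive_tool", "payload": {
  "series": [
    {"tx": 0, "ty": -0.03, "tz": 0.5, "rx": 0, "ry": 0, "rz": 0, "fingers": 0},
    {"tx": 0, "ty": 0, "tz": 0.5, "rx": 0, "ry": 0, "rz": 0, "fingers": 0},
    {"tx": 0, "ty": 0, "tz": 0.4, "rx": 0, "ry": 0, "rz": 0, "fingers": 0},
    {"tx": 0, "ty": 0, "tz": 0.35, "rx": 0, "ry": 0, "rz": 0, "fingers": 0},
    {"tx": 0, "ty": 0, "tz": 0, "rx": 0, "ry": 0, "rz": 0, "fingers": 0}
  ]
}}

```text
t: 25.18
eef_pos: [0.4871, 0.3506, 0.0609]
eef_rot: [[0.002, -1.0, -0.003], [-1.0, -0.002, -0.002], [0.002, 0.003, -1.0]]
wrist_force: [-0.7, -0.1, -0.9]
grip_width: 0.0202
```

Request:
{"api": "drive_tool", "payload": {
  "series": [
    {"tx": 0, "ty": 0, "tz": 0.08, "rx": 0, "ry": 0, "rz": 0, "fingers": 0},
    {"tx": 0, "ty": 0, "tz": 0.06, "rx": 0, "ry": 0, "rz": 0, "fingers": 0},
    {"tx": 0, "ty": 0, "tz": 0, "rx": 0, "ry": 0, "rz": 0, "fingers": 0}
  ]
}}

```text
t: 25.43
eef_pos: [0.4883, 0.3513, 0.0599]
eef_rot: [[0.002, -1.0, 0.0], [-1.0, -0.002, -0.0], [0.0, -0.0, -1.0]]
wrist_force: [-0.1, 0.6, -1.8]
grip_width: 0.0205
```

Request:
{"api": "drive_tool", "payload": {
  "series": [
    {"tx": 0, "ty": 0, "tz": 0.06, "rx": 0, "ry": 0, "rz": 0, "fingers": 0},
    {"tx": 0, "ty": 0, "tz": 0, "rx": 0, "ry": 0, "rz": 0, "fingers": 0},
    {"tx": 0, "ty": 0, "tz": 0, "rx": 0, "ry": 0, "rz": 0, "fingers": 0}
  ]
}}

```text
t: 25.68
eef_pos: [0.4884, 0.3515, 0.0589]
eef_rot: [[0.002, -1.0, 0.001], [-1.0, -0.002, 0.0], [-0.0, -0.001, -1.0]]
wrist_force: [-0.3, -0.0, -0.1]
grip_width: 0.0207
```

Request:
{"api": "drive_tool", "payload": {
  "series": [
    {"tx": 0, "ty": 0, "tz": 0, "rx": 0, "ry": 0, "rz": 0, "fingers": 60},
    {"tx": 0, "ty": 0, "tz": 0, "rx": 0, "ry": 0, "rz": 0, "fingers": 60},
    {"tx": 0, "ty": 0, "tz": 0, "rx": 0, "ry": 0, "rz": 0, "fingers": 60},
    {"tx": 0, "ty": 0, "tz": 0, "rx": 0, "ry": 0, "rz": 0, "fingers": 60},
    {"tx": 0, "ty": 0, "tz": -0.5, "rx": 0, "ry": 0, "rz": 0, "fingers": 60}
  ]
}}

```text
t: 26.1
eef_pos: [0.4873, 0.3507, 0.0697]
eef_rot: [[0.002, -1.0, -0.002], [-1.0, -0.002, -0.002], [0.002, 0.002, -1.0]]
wrist_force: [-0.2, -0.3, -0.3]
grip_width: 0.0514
```

Request:
{"api": "drive_tool", "payload": {
  "series": [
    {"tx": 0, "ty": 0, "tz": -0.8, "rx": 0, "ry": 0, "rz": 0, "fingers": 60},
    {"tx": 0, "ty": 0, "tz": -0.8, "rx": 0, "ry": 0, "rz": 0, "fingers": 60},
    {"tx": 0, "ty": 0, "tz": -0.8, "rx": 0, "ry": 0, "rz": 0, "fingers": 60},
    {"tx": 0, "ty": 0, "tz": -0.8, "rx": 0, "ry": 0, "rz": 0, "fingers": 60},
    {"tx": 0, "ty": 0, "tz": 0, "rx": 0, "ry": 0, "rz": 0, "fingers": 80}
  ]
}}

```text
t: 26.52
eef_pos: [0.4896, 0.3521, 0.1554]
eef_rot: [[0.002, -1.0, 0.004], [-1.0, -0.002, 0.004], [-0.004, -0.004, -1.0]]
wrist_force: [0.9, 0.7, 0.9]
grip_width: 0.0622
```

Request:
{"api": "drive_tool", "payload": {
  "series": [
    {"tx": 0.94, "ty": -0.05, "tz": 0, "rx": 0, "ry": 0, "rz": 0, "fingers": 80},
    {"tx": 0.94, "ty": -0.05, "tz": 0, "rx": 0, "ry": 0, "rz": 0, "fingers": 80},
    {"tx": 0.94, "ty": -0.05, "tz": 0, "rx": 0, "ry": 0, "rz": 0, "fingers": 80},
    {"tx": 0.94, "ty": -0.05, "tz": 0, "rx": 0, "ry": 0, "rz": 0, "fingers": 80},
    {"tx": 0.94, "ty": -0.05, "tz": 0, "rx": 0, "ry": 0, "rz": 0, "fingers": 80}
  ]
}}

```text
t: 26.93
eef_pos: [0.4944, 0.2328, 0.1514]
eef_rot: [[0.002, -1.0, 0.0], [-1.0, -0.002, 0.0], [-0.0, -0.0, -1.0]]
wrist_force: [0.2, -0.1, 0.2]
grip_width: 0.0684
```

Request:
{"api": "drive_tool", "payload": {
  "series": [
    {"tx": 0.94, "ty": -0.05, "tz": 0, "rx": 0, "ry": 0, "rz": 0, "fingers": 80},
    {"tx": 0.94, "ty": -0.05, "tz": 0, "rx": 0, "ry": 0, "rz": 0, "fingers": 80},
    {"tx": 0.94, "ty": -0.05, "tz": 0, "rx": 0, "ry": 0, "rz": 0, "fingers": 80},
    {"tx": 0.94, "ty": -0.05, "tz": 0, "rx": 0, "ry": 0, "rz": 0, "fingers": 80},
    {"tx": 0.94, "ty": -0.05, "tz": 0, "rx": 0, "ry": 0, "rz": 0, "fingers": 80}
  ]
}}

```text
t: 27.35
eef_pos: [0.5009, 0.1152, 0.1513]
eef_rot: [[0.002, -1.0, 0.0], [-1.0, -0.002, 0.0], [-0.0, -0.0, -1.0]]
wrist_force: [0.1, -0.1, 0.2]
grip_width: 0.0686
```

Request:
{"api": "drive_tool", "payload": {
  "series": [
    {"tx": 0.94, "ty": -0.05, "tz": 0, "rx": 0, "ry": 0, "rz": 0, "fingers": 80},
    {"tx": 0.94, "ty": -0.05, "tz": 0, "rx": 0, "ry": 0, "rz": 0, "fingers": 80},
    {"tx": 0.94, "ty": -0.05, "tz": 0, "rx": 0, "ry": 0, "rz": 0, "fingers": 80},
    {"tx": 0.94, "ty": 0, "tz": 0, "rx": 0, "ry": 0, "rz": 0, "fingers": 80},
    {"tx": 0, "ty": 0, "tz": 1, "rx": 0, "ry": 0, "rz": 0, "fingers": 80}
  ]
}}

```text
t: 27.77
eef_pos: [0.5068, 0.0175, 0.1292]
eef_rot: [[-0.004, -1.0, 0.006], [-1.0, 0.004, -0.001], [0.001, -0.006, -1.0]]
wrist_force: [0.8, 0.1, -0.5]
grip_width: 0.0683
```

Request:
{"api": "drive_tool", "payload": {
  "series": [
    {"tx": 0, "ty": 0, "tz": 1, "rx": 0, "ry": 0, "rz": 0, "fingers": 80},
    {"tx": 0, "ty": 0, "tz": 0.8, "rx": 0, "ry": 0, "rz": 0, "fingers": 80},
    {"tx": 0, "ty": 0, "tz": 0, "rx": 0, "ry": 0, "rz": 0, "fingers": 80},
    {"tx": 0, "ty": 0, "tz": 0, "rx": 0, "ry": 0, "rz": 0, "fingers": 80},
    {"tx": 0, "ty": 0, "tz": 0, "rx": 0, "ry": 0, "rz": 0, "fingers": 80}
  ]
}}

```text
t: 28.18
eef_pos: [0.5053, 0.0223, 0.0819]
eef_rot: [[0.002, -1.0, 0.0], [-1.0, -0.002, -0.0], [0.0, -0.0, -1.0]]
wrist_force: [0.1, 0.1, 0.7]
grip_width: 0.0683
```

Run:
```python
from h import *
o=get_obs();print(o["eef_pos"],o["wrist_force"],o["grip_width"])
ss={n:snapshot(n) for n in("side","top")}
for th,x,z in(("large_shaft",(.545,.319),.006),("small_shaft",(.488,.351),.006),("end_plug",(.506,.021),.003)):
  for n in ss:
    m=best(n,th,proj(ss[n],[*x,z+.02]))
    if m is not None: v,e=fit([(ss[n],m)],th,x,z); print(th,n,np.round(v,3),round(e,2))
ims=[]
for n,p in(("side",(.505,.02,.06)),("side",(.53,.33,.03))):
    c=proj(ss[n],p).astype(int); ims.append(ss[n]["pixels"][c[1]-50:c[1]+50,c[0]-60:c[0]+60])
cv2.imwrite("pics/p7.png",cv2.resize(cv2.hconcat(ims),None,fx=3.3,fy=3.3,interpolation=cv2.INTER_CUBIC))
```

```text
[0.50530729 0.02230652 0.08185979] [0.13393688 0.12460334 0.72345126] 0.06830483313046799
large_shaft side [0.549 0.335] 0.16
small_shaft side [0.487 0.359] 0.2
end_plug side [0.505 0.021] 0.27
```

View pics/p7.png

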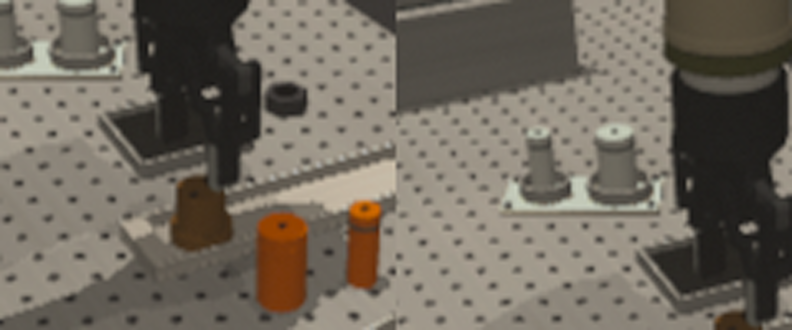

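Request:
{"api": "drive_tool", "payload": {
  "series": [
    {"tx": 0, "ty": 0, "tz": 0.5, "rx": 0, "ry": 0, "rz": 0, "fingers": 80},
    {"tx": 0, "ty": 0, "tz": 0.5, "rx": 0, "ry": 0, "rz": 0, "fingers": 80},
    {"tx": 0, "ty": 0, "tz": 0.4, "rx": 0, "ry": 0, "rz": 0, "fingers": 80},
    {"tx": 0, "ty": 0, "tz": 0.07, "rx": 0, "ry": 0, "rz": 0, "fingers": 80},
    {"tx": 0, "ty": 0, "tz": 0, "rx": 0, "ry": 0, "rz": 0, "fingers": 0}
  ]
}}

```text
t: 29.0
eef_pos: [0.5046, 0.0223, 0.0436]
eef_rot: [[0.002, -1.0, -0.002], [-1.0, -0.002, -0.0], [0.0, 0.002, -1.0]]
wrist_force: [-0.4, -0.6, 0.9]
grip_width: 0.0577
```

Request:
{"api": "drive_tool", "payload": {
  "series": [
    {"tx": 0, "ty": 0, "tz": 0, "rx": 0, "ry": 0, "rz": 0, "fingers": 0},
    {"tx": 0, "ty": 0, "tz": 0, "rx": 0, "ry": 0, "rz": 0, "fingers": 0},
    {"tx": 0, "ty": 0, "tz": 0, "rx": 0, "ry": 0, "rz": 0, "fingers": 0},
    {"tx": 0, "ty": 0, "tz": 0, "rx": 0, "ry": 0, "rz": 0, "fingers": 0},
    {"tx": 0, "ty": 0, "tz": 0, "rx": 0, "ry": 0, "rz": 0, "fingers": 0}
  ]
}}

```text
t: 29.42
eef_pos: [0.5052, 0.0218, 0.045]
eef_rot: [[0.001, -1.0, 0.001], [-1.0, -0.001, -0.0], [0.0, -0.001, -1.0]]
wrist_force: [-1.2, -2.3, 6.2]
grip_width: 0.0343
```

Request:
{"api": "drive_tool", "payload": {
  "series": [
    {"tx": 0, "ty": 0, "tz": 0, "rx": 0, "ry": 0, "rz": 0, "fingers": 0},
    {"tx": 0, "ty": 0, "tz": 0, "rx": 0, "ry": 0, "rz": 0, "fingers": 0},
    {"tx": 0, "ty": 0, "tz": 0, "rx": 0, "ry": 0, "rz": 0, "fingers": 0}
  ]
}}

```text
t: 29.67
eef_pos: [0.5052, 0.0218, 0.045]
eef_rot: [[0.001, -1.0, 0.001], [-1.0, -0.001, -0.0], [0.0, -0.001, -1.0]]
wrist_force: [-0.8, -2.9, 6.5]
grip_width: 0.0342
```

Request:
{"api": "drive_tool", "payload": {
  "series": [
    {"tx": 0, "ty": 0, "tz": -0.2, "rx": 0, "ry": 0, "rz": 0, "fingers": 0},
    {"tx": 0, "ty": 0, "tz": -0.4, "rx": 0, "ry": 0, "rz": 0, "fingers": 0},
    {"tx": 0, "ty": 0, "tz": -0.4, "rx": 0, "ry": 0, "rz": 0, "fingers": 0},
    {"tx": 0, "ty": 0, "tz": 0, "rx": 0, "ry": 0, "rz": 0, "fingers": 0},
    {"tx": 0, "ty": 0, "tz": 0, "rx": 0, "ry": 0, "rz": 0, "fingers": 0}
  ]
}}

```text
t: 30.08
eef_pos: [0.5055, 0.0227, 0.0702]
eef_rot: [[0.003, -1.0, 0.002], [-1.0, -0.003, 0.0], [-0.0, -0.002, -1.0]]
wrist_force: [-0.9, -0.3, -5.1]
grip_width: 0.0344
```

Request:
{"api": "drive_tool", "payload": {
  "series": [
    {"tx": 0, "ty": 0, "tz": -0.8, "rx": 0, "ry": 0, "rz": 0, "fingers": 0},
    {"tx": 0, "ty": 0, "tz": -0.8, "rx": 0, "ry": 0, "rz": 0, "fingers": 0},
    {"tx": -0.5, "ty": -0.2, "tz": 0, "rx": 0, "ry": 0, "rz": 0, "fingers": 0},
    {"tx": -0.9, "ty": -0.32, "tz": 0, "rx": 0, "ry": 0, "rz": 0, "fingers": 0},
    {"tx": -0.9, "ty": -0.32, "tz": 0, "rx": 0, "ry": 0, "rz": 0, "fingers": 0}
  ]
}}

```text
t: 30.5
eef_pos: [0.526, 0.0799, 0.1096]
eef_rot: [[0.0, -1.0, 0.0], [-1.0, -0.0, -0.0], [0.0, -0.0, -1.0]]
wrist_force: [0.3, 0.6, -5.8]
grip_width: 0.0341
```

Request:
{"api": "drive_tool", "payload": {
  "series": [
    {"tx": -0.9, "ty": -0.32, "tz": 0, "rx": 0, "ry": 0, "rz": 0, "fingers": 0},
    {"tx": -0.9, "ty": -0.32, "tz": 0, "rx": 0, "ry": 0, "rz": 0, "fingers": 0},
    {"tx": -0.9, "ty": -0.32, "tz": 0, "rx": 0, "ry": 0, "rz": 0, "fingers": 0},
    {"tx": -0.5, "ty": -0.18, "tz": 0, "rx": 0, "ry": 0, "rz": 0, "fingers": 0},
    {"tx": 0, "ty": 0, "tz": 0.5, "rx": 0, "ry": 0, "rz": 0, "fingers": 0}
  ]
}}

```text
t: 30.92
eef_pos: [0.5561, 0.1643, 0.0979]
eef_rot: [[0.006, -1.0, 0.004], [-1.0, -0.006, 0.003], [-0.003, -0.004, -1.0]]
wrist_force: [0.0, 0.2, -6.1]
grip_width: 0.0343
```

Request:
{"api": "drive_tool", "payload": {
  "series": [
    {"tx": 0, "ty": 0, "tz": 0.5, "rx": 0, "ry": 0, "rz": 0, "fingers": 0},
    {"tx": 0, "ty": 0, "tz": 0.4, "rx": 0, "ry": 0, "rz": 0, "fingers": 0},
    {"tx": 0, "ty": 0, "tz": 0, "rx": 0, "ry": 0, "rz": 0, "fingers": 0},
    {"tx": 0, "ty": 0, "tz": 0, "rx": 0, "ry": 0, "rz": 0, "fingers": 0},
    {"tx": 0, "ty": 0, "tz": 0, "rx": 0, "ry": 0, "rz": 0, "fingers": 0}
  ]
}}

```text
t: 31.33
eef_pos: [0.5544, 0.1594, 0.0745]
eef_rot: [[0.001, -1.0, -0.0], [-1.0, -0.001, -0.0], [0.0, 0.0, -1.0]]
wrist_force: [-0.1, 0.0, -4.0]
grip_width: 0.034
```

Request:
{"api": "drive_tool", "payload": {
  "series": [
    {"tx": 0, "ty": 0, "tz": 0.4, "rx": 0, "ry": 0, "rz": 0, "fingers": 0},
    {"tx": 0, "ty": 0, "tz": 0.3, "rx": 0, "ry": 0, "rz": 0, "fingers": 0},
    {"tx": 0, "ty": 0, "tz": 0.2, "rx": 0, "ry": 0, "rz": 0, "fingers": 0},
    {"tx": 0, "ty": 0, "tz": 0, "rx": 0, "ry": 0, "rz": 0, "fingers": 0},
    {"tx": 0, "ty": 0, "tz": 0, "rx": 0, "ry": 0, "rz": 0, "fingers": 0}
  ]
}}

```text
t: 31.75
eef_pos: [0.554, 0.1598, 0.0512]
eef_rot: [[0.002, -1.0, -0.001], [-1.0, -0.002, -0.0], [0.0, 0.001, -1.0]]
wrist_force: [0.5, -0.1, -4.6]
grip_width: 0.0342
```

Request:
{"api": "drive_tool", "payload": {
  "series": [
    {"tx": 0, "ty": 0, "tz": 0.08, "rx": 0, "ry": 0, "rz": 0, "fingers": 0},
    {"tx": 0, "ty": 0, "tz": 0, "rx": 0, "ry": 0, "rz": 0, "fingers": 0},
    {"tx": 0, "ty": 0, "tz": 0, "rx": 0, "ry": 0, "rz": 0, "fingers": 0}
  ]
}}

```text
t: 32.0
eef_pos: [0.5543, 0.16, 0.0499]
eef_rot: [[0.002, -1.0, 0.0], [-1.0, -0.002, 0.0], [-0.0, -0.0, -1.0]]
wrist_force: [0.8, 0.7, -5.7]
grip_width: 0.0343
```

Request:
{"api": "drive_tool", "payload": {
  "series": [
    {"tx": 0, "ty": 0, "tz": 0.08, "rx": 0, "ry": 0, "rz": 0, "fingers": 0},
    {"tx": 0, "ty": 0, "tz": 0, "rx": 0, "ry": 0, "rz": 0, "fingers": 0},
    {"tx": 0, "ty": 0, "tz": 0, "rx": 0, "ry": 0, "rz": 0, "fingers": 0}
  ]
}}

```text
t: 32.25
eef_pos: [0.5545, 0.16, 0.0481]
eef_rot: [[0.002, -1.0, 0.001], [-1.0, -0.002, 0.0], [-0.0, -0.001, -1.0]]
wrist_force: [-0.2, 0.0, -0.6]
grip_width: 0.0343
```

Request:
{"api": "drive_tool", "payload": {
  "series": [
    {"tx": 0, "ty": 0, "tz": 0.03, "rx": 0, "ry": 0, "rz": 0, "fingers": 0},
    {"tx": 0, "ty": 0, "tz": 0, "rx": 0, "ry": 0, "rz": 0, "fingers": 0}
  ]
}}

```text
t: 32.42
eef_pos: [0.5545, 0.16, 0.048]
eef_rot: [[0.002, -1.0, 0.001], [-1.0, -0.002, 0.001], [-0.001, -0.001, -1.0]]
wrist_force: [-2.8, 0.1, 10.1]
grip_width: 0.0343
```

Request:
{"api": "drive_tool", "payload": {
  "series": [
    {"tx": 0, "ty": 0, "tz": 0, "rx": 0, "ry": 0, "rz": 0, "fingers": 65},
    {"tx": 0, "ty": 0, "tz": 0, "rx": 0, "ry": 0, "rz": 0, "fingers": 65},
    {"tx": 0, "ty": 0, "tz": 0, "rx": 0, "ry": 0, "rz": 0, "fingers": 65},
    {"tx": 0, "ty": 0, "tz": 0, "rx": 0, "ry": 0, "rz": 0, "fingers": 65},
    {"tx": 0, "ty": 0, "tz": -0.5, "rx": 0, "ry": 0, "rz": 0, "fingers": 65}
  ]
}}

```text
t: 32.83
eef_pos: [0.5534, 0.1597, 0.0582]
eef_rot: [[0.002, -1.0, -0.003], [-1.0, -0.002, -0.001], [0.001, 0.003, -1.0]]
wrist_force: [-0.3, -0.7, -0.0]
grip_width: 0.0556
```

Request:
{"api": "drive_tool", "payload": {
  "series": [
    {"tx": 0, "ty": 0, "tz": -0.9, "rx": 0, "ry": 0, "rz": 0, "fingers": 65},
    {"tx": 0, "ty": 0, "tz": -0.9, "rx": 0, "ry": 0, "rz": 0, "fingers": 65},
    {"tx": 0, "ty": 0, "tz": -0.9, "rx": 0, "ry": 0, "rz": 0, "fingers": 65},
    {"tx": 0, "ty": 0, "tz": 0, "rx": 0, "ry": 0, "rz": 0, "fingers": 100},
    {"tx": 0, "ty": 0, "tz": 0, "rx": 0, "ry": 0, "rz": 0, "fingers": 100}
  ]
}}

```text
t: 33.25
eef_pos: [0.555, 0.1603, 0.1289]
eef_rot: [[0.002, -1.0, 0.003], [-1.0, -0.002, 0.001], [-0.001, -0.003, -1.0]]
wrist_force: [0.2, -0.5, 0.1]
grip_width: 0.0774
```

```bash
cat > chk.py <<'E'
from h import *
import sys
o=get_obs();print(o["eef_pos"],o["wrist_force"],o["grip_width"])
ss={n:snapshot(n) for n in("side","top")}
for th,x,z,w in(("end_plug",(.555,.16),.006,None),("plug_pan",(.555,.16),0,-.09),("wash_tray",(.588,.016),0,-.037),("empty_tray",(.529,-.175),0,.14),("piston",(.503,-.329),.008,None),("piston_board",(.501,-.329),0,.26),("large_shaft",(.545,.319),.006,None),("small_shaft",(.488,.351),.006,None),("shaft_rack",(.518,.337),0,-.52)):
  if len(sys.argv)>1 and th not in sys.argv[1:]: continue
  for n in ss:
    m=best(n,th,proj(ss[n],[*x,z+.02]))
    if m is not None: v,e=fit([(ss[n],m)],th,x,z,w); print(th,n,np.round(v,3),round(e,2))
for n in ss: cv2.imwrite(f"pics/c_{n}.png",ss[n]["pixels"])
E
python3 chk.py end_plug wash_tray empty_tray plug_pan
```

```text
[0.55501312 0.16026919 0.12891381] [ 0.1947127  -0.48737201  0.0696349 ] 0.0773799625661194
end_plug side [0.554 0.161] 0.1
end_plug top [0.556 0.16 ] 0.19
plug_pan side [ 0.552  0.157 -0.109] 0.34
plug_pan top [ 0.553  0.159 -0.09 ] 0.54
wash_tray side [ 0.584  0.015 -0.035] 0.14
wash_tray top [ 0.59   0.015 -0.039] 0.03
empty_tray side [ 0.527 -0.175  0.143] 0.03
empty_tray top [ 0.53  -0.176  0.142] 0.03
```

Request:
{"api": "drive_tool", "payload": {
  "series": [
    {"tx": 0.97, "ty": -0.22, "tz": 0, "rx": 0, "ry": 0, "rz": 0, "fingers": 100},
    {"tx": 0.97, "ty": -0.22, "tz": 0, "rx": 0, "ry": 0, "rz": 0, "fingers": 100},
    {"tx": 0.97, "ty": -0.22, "tz": 0, "rx": 0, "ry": 0, "rz": 0, "fingers": 100},
    {"tx": 0.97, "ty": -0.22, "tz": 0, "rx": 0, "ry": 0, "rz": 0, "fingers": 100},
    {"tx": 0.97, "ty": -0.22, "tz": 0, "rx": 0, "ry": 0, "rz": 0, "fingers": 100}
  ]
}}

```text
t: 34.17
eef_pos: [0.5822, 0.0376, 0.1268]
eef_rot: [[0.002, -1.0, -0.0], [-1.0, -0.002, -0.0], [0.0, 0.0, -1.0]]
wrist_force: [0.9, -0.1, -0.2]
grip_width: 0.0853
```

Request:
{"api": "drive_tool", "payload": {
  "series": [
    {"tx": 0.95, "ty": -0.24, "tz": 0, "rx": 0, "ry": 0, "rz": 0, "fingers": 100},
    {"tx": 0, "ty": 0, "tz": 0, "rx": 0, "ry": 0, "rz": 0.43, "fingers": 100},
    {"tx": 0, "ty": 0, "tz": 1, "rx": 0, "ry": 0, "rz": 0, "fingers": 100},
    {"tx": 0, "ty": 0, "tz": 0.8, "rx": 0, "ry": 0, "rz": 0, "fingers": 100},
    {"tx": 0, "ty": 0, "tz": 0, "rx": 0, "ry": 0, "rz": 0, "fingers": 100}
  ]
}}

```text
t: 34.58
eef_pos: [0.5865, 0.0148, 0.079]
eef_rot: [[-0.036, -0.999, -0.005], [-0.999, 0.036, -0.0], [0.001, 0.005, -1.0]]
wrist_force: [-1.3, 0.3, -1.1]
grip_width: 0.0855
```

Request:
{"api": "drive_tool", "payload": {
  "series": [
    {"tx": 0, "ty": 0, "tz": 0, "rx": 0, "ry": 0, "rz": 0, "fingers": 100},
    {"tx": 0, "ty": 0, "tz": 0, "rx": 0, "ry": 0, "rz": 0, "fingers": 100}
  ]
}}

```text
t: 34.75
eef_pos: [0.5883, 0.0149, 0.0825]
eef_rot: [[-0.036, -0.999, 0.0], [-0.999, 0.036, -0.0], [0.0, -0.0, -1.0]]
wrist_force: [-0.8, 0.0, 1.1]
grip_width: 0.0856
```

Exactly above the tray middle; descend.

Request:
{"api": "drive_tool", "payload": {
  "series": [
    {"tx": 0, "ty": 0, "tz": 0.8, "rx": 0, "ry": 0, "rz": 0, "fingers": 100},
    {"tx": 0, "ty": 0, "tz": 0.6, "rx": 0, "ry": 0, "rz": 0, "fingers": 100},
    {"tx": 0, "ty": 0, "tz": 0.4, "rx": 0, "ry": 0, "rz": 0, "fingers": 100},
    {"tx": 0, "ty": 0, "tz": 0.2, "rx": 0, "ry": 0, "rz": 0, "fingers": 100},
    {"tx": 0, "ty": 0, "tz": 0, "rx": 0, "ry": 0, "rz": 0, "fingers": 100}
  ]
}}

```text
t: 35.17
eef_pos: [0.588, 0.0151, 0.0317]
eef_rot: [[-0.035, -0.999, -0.001], [-0.999, 0.035, -0.0], [0.0, 0.001, -1.0]]
wrist_force: [0.2, -0.3, 0.2]
grip_width: 0.0857
```

Request:
{"api": "drive_tool", "payload": {
  "series": [
    {"tx": 0, "ty": 0, "tz": 0.15, "rx": 0, "ry": 0, "rz": 0, "fingers": 100},
    {"tx": 0, "ty": 0, "tz": 0, "rx": 0, "ry": 0, "rz": 0, "fingers": 100},
    {"tx": 0, "ty": 0, "tz": 0, "rx": 0, "ry": 0, "rz": 0, "fingers": 100}
  ]
}}

```text
t: 35.42
eef_pos: [0.5883, 0.015, 0.0287]
eef_rot: [[-0.036, -0.999, 0.001], [-0.999, 0.036, -0.0], [-0.0, -0.001, -1.0]]
wrist_force: [-0.1, 0.3, -0.4]
grip_width: 0.0852
```

Run:
```python
from h import *
s=snapshot("side"); p=s["pixels"]; c=proj(s,[.588,.015,.04]).astype(int)
cv2.imwrite("pics/p8.png",cv2.resize(p[c[1]-40:c[1]+40,c[0]-60:c[0]+60],None,fx=6,fy=6,interpolation=cv2.INTER_CUBIC))
```

```text
(no output)
```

View pics/p8.png

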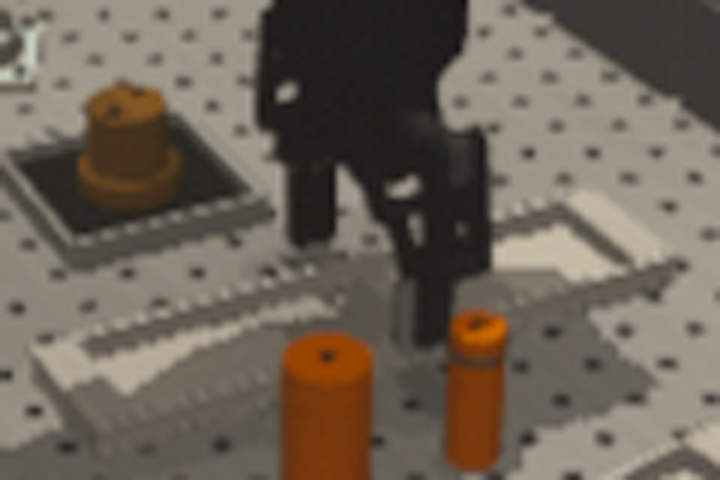

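Request:
{"api": "drive_tool", "payload": {
  "series": [
    {"tx": 0, "ty": 0, "tz": 0.15, "rx": 0, "ry": 0, "rz": 0, "fingers": 100},
    {"tx": 0, "ty": 0, "tz": 0.05, "rx": 0, "ry": 0, "rz": 0, "fingers": 100},
    {"tx": 0, "ty": 0, "tz": 0, "rx": 0, "ry": 0, "rz": 0, "fingers": 100},
    {"tx": 0, "ty": 0, "tz": 0, "rx": 0, "ry": 0, "rz": 0, "fingers": 100},
    {"tx": 0, "ty": 0, "tz": 0, "rx": 0, "ry": 0, "rz": 0, "fingers": 82}
  ]
}}

```text
t: 35.88
eef_pos: [0.5881, 0.015, 0.0232]
eef_rot: [[-0.035, -0.999, -0.0], [-0.999, 0.035, -0.0], [0.0, 0.0, -1.0]]
wrist_force: [-0.6, -0.6, 0.4]
grip_width: 0.0756
```

Request:
{"api": "drive_tool", "payload": {
  "series": [
    {"tx": 0, "ty": 0, "tz": 0, "rx": 0, "ry": 0, "rz": 0, "fingers": 82},
    {"tx": 0, "ty": 0, "tz": 0, "rx": 0, "ry": 0, "rz": 0, "fingers": 82}
  ]
}}

```text
t: 36.05
eef_pos: [0.5881, 0.015, 0.0233]
eef_rot: [[-0.035, -0.999, 0.0], [-0.999, 0.035, -0.0], [0.0, -0.0, -1.0]]
wrist_force: [0.7, -0.3, 0.3]
grip_width: 0.0701
```

Request:
{"api": "drive_tool", "payload": {
  "series": [
    {"tx": 0, "ty": 0, "tz": 0, "rx": 0, "ry": 0, "rz": 0, "fingers": 0},
    {"tx": 0, "ty": 0, "tz": 0, "rx": 0, "ry": 0, "rz": 0, "fingers": 0},
    {"tx": 0, "ty": 0, "tz": 0, "rx": 0, "ry": 0, "rz": 0, "fingers": 0},
    {"tx": 0, "ty": 0, "tz": 0, "rx": 0, "ry": 0, "rz": 0, "fingers": 0},
    {"tx": 0, "ty": 0, "tz": 0, "rx": 0, "ry": 0, "rz": 0, "fingers": 0}
  ]
}}

```text
t: 36.47
eef_pos: [0.5881, 0.015, 0.0238]
eef_rot: [[-0.036, -0.999, 0.0], [-0.999, 0.036, 0.0], [-0.0, -0.0, -1.0]]
wrist_force: [-1.6, -0.5, 5.9]
grip_width: 0.0622
```

Request:
{"api": "drive_tool", "payload": {
  "series": [
    {"tx": 0, "ty": 0, "tz": -0.1, "rx": 0, "ry": 0, "rz": 0, "fingers": 0},
    {"tx": 0, "ty": 0, "tz": -0.2, "rx": 0, "ry": 0, "rz": 0, "fingers": 0},
    {"tx": 0, "ty": 0, "tz": -0.3, "rx": 0, "ry": 0, "rz": 0, "fingers": 0},
    {"tx": 0, "ty": 0, "tz": 0, "rx": 0, "ry": 0, "rz": 0, "fingers": 0},
    {"tx": 0, "ty": 0, "tz": 0, "rx": 0, "ry": 0, "rz": 0, "fingers": 0}
  ]
}}

```text
t: 36.88
eef_pos: [0.5884, 0.0151, 0.0388]
eef_rot: [[-0.035, -0.999, 0.001], [-0.999, 0.035, 0.0], [-0.0, -0.001, -1.0]]
wrist_force: [0.4, 0.3, -3.9]
grip_width: 0.0626
```

Run:
```python
from h import *
s=snapshot("side"); p=s["pixels"]; c=proj(s,[.588,.015,.04]).astype(int)
cv2.imwrite("pics/p9.png",cv2.resize(p[c[1]-40:c[1]+40,c[0]-65:c[0]+65],None,fx=5.5,fy=5.5,interpolation=cv2.INTER_CUBIC))
```

```text
(no output)
```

View pics/p9.png

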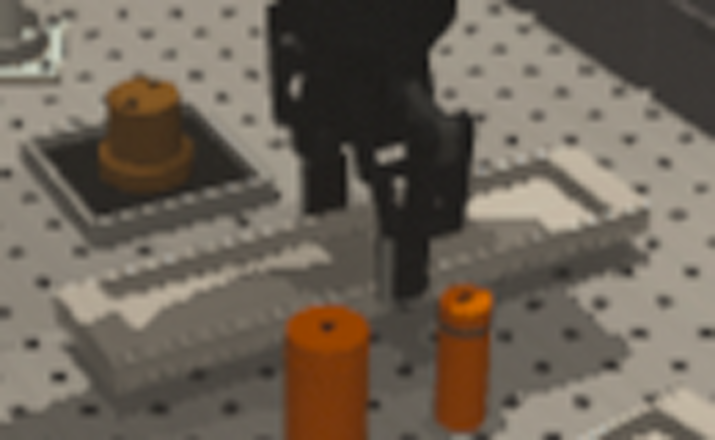

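Request:
{"api": "drive_tool", "payload": {
  "series": [
    {"tx": 0, "ty": 0, "tz": -0.6, "rx": 0, "ry": 0, "rz": 0, "fingers": 0},
    {"tx": 0, "ty": 0, "tz": -0.8, "rx": 0, "ry": 0, "rz": 0, "fingers": 0},
    {"tx": 0, "ty": 0, "tz": -0.8, "rx": 0, "ry": 0, "rz": 0, "fingers": 0},
    {"tx": 0, "ty": 0, "tz": -0.8, "rx": 0, "ry": 0, "rz": 0, "fingers": 0},
    {"tx": 0, "ty": 0, "tz": -0.6, "rx": 0, "ry": 0, "rz": 0, "fingers": 0}
  ]
}}

```text
t: 37.35
eef_pos: [0.5881, 0.015, 0.1295]
eef_rot: [[-0.036, -0.999, 0.0], [-0.999, 0.036, 0.0], [-0.0, -0.0, -1.0]]
wrist_force: [0.4, 0.1, -2.9]
grip_width: 0.0621
```

Request:
{"api": "drive_tool", "payload": {
  "series": [
    {"tx": 0.4, "ty": 0.1, "tz": 0, "rx": 0, "ry": 0, "rz": 0, "fingers": 0},
    {"tx": 0.8, "ty": 0.22, "tz": 0, "rx": 0, "ry": 0, "rz": 0, "fingers": 0},
    {"tx": 0.85, "ty": 0.24, "tz": 0, "rx": 0, "ry": 0, "rz": 0, "fingers": 0},
    {"tx": 0.85, "ty": 0.24, "tz": 0, "rx": 0, "ry": 0, "rz": 0, "fingers": 0},
    {"tx": 0.85, "ty": 0.24, "tz": 0, "rx": 0, "ry": 0, "rz": 0, "fingers": 0}
  ]
}}

```text
t: 37.77
eef_pos: [0.5575, -0.0792, 0.1272]
eef_rot: [[-0.035, -0.999, -0.001], [-0.999, 0.035, -0.0], [0.0, 0.001, -1.0]]
wrist_force: [0.2, -0.4, -3.2]
grip_width: 0.0622
```

Request:
{"api": "drive_tool", "payload": {
  "series": [
    {"tx": 0.85, "ty": 0.24, "tz": 0, "rx": 0, "ry": 0, "rz": 0, "fingers": 0},
    {"tx": 0.85, "ty": 0.24, "tz": 0, "rx": 0, "ry": 0, "rz": 0, "fingers": 0},
    {"tx": 0.85, "ty": 0.24, "tz": 0, "rx": 0, "ry": 0, "rz": 0, "fingers": 0},
    {"tx": 0.8, "ty": 0.2, "tz": 0, "rx": 0, "ry": 0, "rz": 0, "fingers": 0},
    {"tx": 0.6, "ty": 0.14, "tz": 0, "rx": 0, "ry": 0, "rz": 0, "fingers": 0}
  ]
}}

```text
t: 38.18
eef_pos: [0.5269, -0.1781, 0.1272]
eef_rot: [[-0.037, -0.999, -0.002], [-0.999, 0.037, -0.001], [0.001, 0.002, -1.0]]
wrist_force: [0.6, 0.7, -2.9]
grip_width: 0.0621
```

Request:
{"api": "drive_tool", "payload": {
  "series": [
    {"tx": 0, "ty": 0, "tz": 0, "rx": 0, "ry": 0, "rz": -0.5, "fingers": 0},
    {"tx": 0, "ty": 0, "tz": 0, "rx": 0, "ry": 0, "rz": -0.6, "fingers": 0},
    {"tx": 0, "ty": 0, "tz": 0, "rx": 0, "ry": 0, "rz": -0.6, "fingers": 0},
    {"tx": 0, "ty": 0, "tz": 0, "rx": 0, "ry": 0, "rz": -0.36, "fingers": 0},
    {"tx": 0, "ty": 0, "tz": 0, "rx": 0, "ry": 0, "rz": 0, "fingers": 0}
  ]
}}

```text
t: 38.6
eef_pos: [0.528, -0.176, 0.1274]
eef_rot: [[0.144, -0.99, -0.001], [-0.99, -0.144, 0.0], [-0.0, 0.001, -1.0]]
wrist_force: [-0.9, -1.2, -3.3]
grip_width: 0.0623
```

Request:
{"api": "drive_tool", "payload": {
  "series": [
    {"tx": 0, "ty": 0, "tz": 0.6, "rx": 0, "ry": 0, "rz": 0, "fingers": 0},
    {"tx": 0, "ty": 0, "tz": 0.6, "rx": 0, "ry": 0, "rz": 0, "fingers": 0},
    {"tx": 0, "ty": 0, "tz": 0.4, "rx": 0, "ry": 0, "rz": 0, "fingers": 0},
    {"tx": 0, "ty": 0, "tz": 0, "rx": 0, "ry": 0, "rz": 0, "fingers": 0},
    {"tx": 0, "ty": 0, "tz": 0, "rx": 0, "ry": 0, "rz": 0, "fingers": 0}
  ]
}}

```text
t: 39.02
eef_pos: [0.5283, -0.1755, 0.0877]
eef_rot: [[0.143, -0.99, -0.002], [-0.99, -0.143, 0.0], [-0.001, 0.002, -1.0]]
wrist_force: [0.5, 0.1, -2.3]
grip_width: 0.0621
```

Run:
```python
from h import *
o=get_obs();print(o["eef_pos"],np.round(o["eef_rot"],3).tolist(),o["wrist_force"],o["grip_width"]); z=o["eef_pos"][2]-.0238
ims=[]
for n in("side","top"):
    s=snapshot(n); ims.append(s["pixels"])
    for d in trace(n,"wash_tray"):
        for zz in(z,0): v,e=fit([(s,d["mask"])],"wash_tray",(.5285,-.1755),zz,.142); print(n,round(d["p"],2),round(zz,3),np.round(v,3),round(e,2))
    c=proj(s,[.53,-.176,.03]).astype(int); ims[-1]=s["pixels"][c[1]-75:c[1]+75,c[0]-80:c[0]+80]
cv2.imwrite("pics/p10.png",cv2.resize(cv2.hconcat(ims),None,fx=2.5,fy=2.5,interpolation=cv2.INTER_CUBIC))
```

```text
[ 0.52829541 -0.17548709  0.08767472] [[0.143, -0.99, -0.002], [-0.99, -0.143, 0.0], [-0.001, 0.002, -1.0]] [ 0.46660739  0.12155557 -2.31745052] 0.0621343928857662
side 0.96 0.064 [ 0.527 -0.176  0.138] 0.26
side 0.96 0 [ 0.563 -0.11   0.134] 0.32
top 0.94 0.064 [ 0.531 -0.175  0.142] 0.25
top 0.94 0 [ 0.53  -0.189  0.153] 0.32
```

View pics/p10.png

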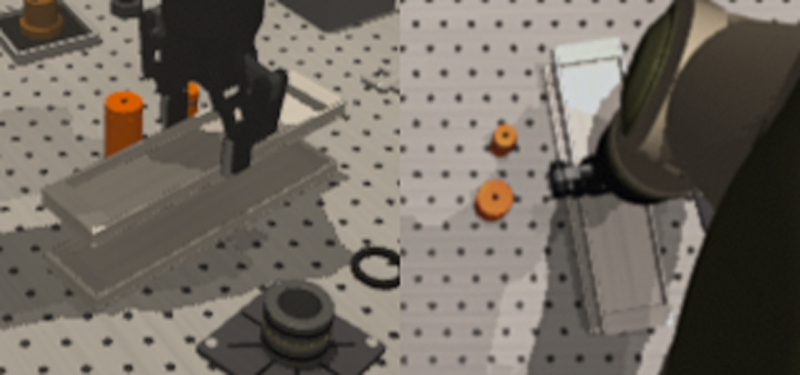

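Request:
{"api": "drive_tool", "payload": {
  "series": [
    {"tx": 0, "ty": 0, "tz": 0.5, "rx": 0, "ry": 0, "rz": 0, "fingers": 0},
    {"tx": 0, "ty": 0, "tz": 0.5, "rx": 0, "ry": 0, "rz": 0, "fingers": 0},
    {"tx": 0, "ty": 0, "tz": 0.4, "rx": 0, "ry": 0, "rz": 0, "fingers": 0},
    {"tx": 0, "ty": 0, "tz": 0.3, "rx": 0, "ry": 0, "rz": 0, "fingers": 0},
    {"tx": 0, "ty": 0, "tz": 0, "rx": 0, "ry": 0, "rz": 0, "fingers": 0}
  ]
}}

```text
t: 39.63
eef_pos: [0.5284, -0.1753, 0.0447]
eef_rot: [[0.144, -0.99, -0.001], [-0.99, -0.144, 0.0], [-0.001, 0.001, -1.0]]
wrist_force: [-0.0, 0.6, -2.4]
grip_width: 0.0625
```

Request:
{"api": "drive_tool", "payload": {
  "series": [
    {"tx": 0, "ty": 0, "tz": 0.08, "rx": 0, "ry": 0, "rz": 0, "fingers": 0},
    {"tx": 0, "ty": 0, "tz": 0, "rx": 0, "ry": 0, "rz": 0, "fingers": 0},
    {"tx": 0, "ty": 0, "tz": 0, "rx": 0, "ry": 0, "rz": 0, "fingers": 0}
  ]
}}

```text
t: 39.88
eef_pos: [0.5289, -0.1756, 0.0441]
eef_rot: [[0.144, -0.99, 0.0], [-0.99, -0.144, -0.0], [0.0, -0.0, -1.0]]
wrist_force: [-0.4, -0.2, -2.8]
grip_width: 0.0625
```

Request:
{"api": "drive_tool", "payload": {
  "series": [
    {"tx": 0, "ty": 0, "tz": 0.08, "rx": 0, "ry": 0, "rz": 0, "fingers": 0},
    {"tx": 0, "ty": 0, "tz": 0.06, "rx": 0, "ry": 0, "rz": 0, "fingers": 0},
    {"tx": 0, "ty": 0, "tz": 0, "rx": 0, "ry": 0, "rz": 0, "fingers": 0}
  ]
}}

```text
t: 40.13
eef_pos: [0.5288, -0.1755, 0.0402]
eef_rot: [[0.144, -0.99, 0.0], [-0.99, -0.144, -0.0], [0.0, -0.0, -1.0]]
wrist_force: [-0.3, 0.0, -3.9]
grip_width: 0.0619
```

Request:
{"api": "drive_tool", "payload": {
  "series": [
    {"tx": 0, "ty": 0, "tz": 0.05, "rx": 0, "ry": 0, "rz": 0, "fingers": 0},
    {"tx": 0, "ty": 0, "tz": 0, "rx": 0, "ry": 0, "rz": 0, "fingers": 0},
    {"tx": 0, "ty": 0, "tz": 0, "rx": 0, "ry": 0, "rz": 0, "fingers": 0}
  ]
}}

```text
t: 40.38
eef_pos: [0.5287, -0.1755, 0.039]
eef_rot: [[0.144, -0.99, -0.0], [-0.99, -0.144, 0.0], [-0.0, 0.0, -1.0]]
wrist_force: [0.4, -0.5, -2.9]
grip_width: 0.0621
```

Request:
{"api": "drive_tool", "payload": {
  "series": [
    {"tx": 0, "ty": 0, "tz": 0.03, "rx": 0, "ry": 0, "rz": 0, "fingers": 0},
    {"tx": 0, "ty": 0, "tz": 0, "rx": 0, "ry": 0, "rz": 0, "fingers": 0},
    {"tx": 0, "ty": 0, "tz": 0, "rx": 0, "ry": 0, "rz": 0, "fingers": 0}
  ]
}}

```text
t: 40.63
eef_pos: [0.5288, -0.1755, 0.0388]
eef_rot: [[0.144, -0.99, 0.0], [-0.99, -0.144, -0.0], [0.0, -0.0, -1.0]]
wrist_force: [-0.4, 0.8, 5.8]
grip_width: 0.0619
```

Contact at the expected height; release, rise and retreat.

Request:
{"api": "drive_tool", "payload": {
  "series": [
    {"tx": 0, "ty": 0, "tz": 0, "rx": 0, "ry": 0, "rz": 0, "fingers": 100},
    {"tx": 0, "ty": 0, "tz": 0, "rx": 0, "ry": 0, "rz": 0, "fingers": 100},
    {"tx": 0, "ty": 0, "tz": 0, "rx": 0, "ry": 0, "rz": 0, "fingers": 100},
    {"tx": 0, "ty": 0, "tz": 0, "rx": 0, "ry": 0, "rz": 0, "fingers": 100},
    {"tx": 0, "ty": 0, "tz": -0.4, "rx": 0, "ry": 0, "rz": 0, "fingers": 100}
  ]
}}

```text
t: 41.05
eef_pos: [0.5281, -0.1753, 0.0472]
eef_rot: [[0.144, -0.99, -0.002], [-0.99, -0.144, 0.001], [-0.001, 0.002, -1.0]]
wrist_force: [0.2, -0.9, 0.6]
grip_width: 0.0854
```

Request:
{"api": "drive_tool", "payload": {
  "series": [
    {"tx": 0, "ty": 0, "tz": -0.9, "rx": 0, "ry": 0, "rz": 0, "fingers": 100},
    {"tx": 0, "ty": 0, "tz": -1, "rx": 0, "ry": 0, "rz": 0, "fingers": 100},
    {"tx": 0, "ty": 0, "tz": -1, "rx": 0, "ry": 0, "rz": 0, "fingers": 100},
    {"tx": 0, "ty": 0, "tz": -1, "rx": 0, "ry": 0, "rz": 0, "fingers": 100},
    {"tx": 0, "ty": 0, "tz": -1, "rx": 0, "ry": 0, "rz": 0, "fingers": 100}
  ]
}}

```text
t: 41.47
eef_pos: [0.5285, -0.1755, 0.1727]
eef_rot: [[0.144, -0.99, 0.0], [-0.99, -0.144, -0.0], [0.0, -0.0, -1.0]]
wrist_force: [0.1, -0.1, 0.2]
grip_width: 0.0853
```

Request:
{"api": "drive_tool", "payload": {
  "series": [
    {"tx": -1, "ty": 0, "tz": 0, "rx": 0, "ry": 0, "rz": 0, "fingers": 100},
    {"tx": -1, "ty": 0, "tz": 0, "rx": 0, "ry": 0, "rz": 0, "fingers": 100},
    {"tx": -1, "ty": 0, "tz": 0, "rx": 0, "ry": 0, "rz": 0, "fingers": 100},
    {"tx": -1, "ty": 0, "tz": 0, "rx": 0, "ry": 0, "rz": 0, "fingers": 100},
    {"tx": -1, "ty": 0, "tz": 0, "rx": 0, "ry": 0, "rz": 0, "fingers": 100}
  ]
}}

```text
t: 41.88
eef_pos: [0.5105, -0.0508, 0.1716]
eef_rot: [[0.143, -0.99, 0.001], [-0.99, -0.143, 0.0], [-0.0, -0.001, -1.0]]
wrist_force: [1.0, -0.0, 0.0]
grip_width: 0.0856
```

Request:
{"api": "drive_tool", "payload": {
  "series": [
    {"tx": -1, "ty": 0, "tz": 0, "rx": 0, "ry": 0, "rz": 0, "fingers": 100},
    {"tx": -1, "ty": 0, "tz": 0, "rx": 0, "ry": 0, "rz": 0, "fingers": 100},
    {"tx": -1, "ty": 0, "tz": 0, "rx": 0, "ry": 0, "rz": 0, "fingers": 100},
    {"tx": 0, "ty": 0, "tz": 0, "rx": 0, "ry": 0, "rz": 0, "fingers": 100},
    {"tx": 0, "ty": 0, "tz": 0, "rx": 0, "ry": 0, "rz": 0, "fingers": 100}
  ]
}}

```text
t: 42.3
eef_pos: [0.4999, 0.0239, 0.1713]
eef_rot: [[0.147, -0.989, 0.0], [-0.989, -0.147, 0.0], [-0.0, -0.0, -1.0]]
wrist_force: [-0.3, -0.6, 0.8]
grip_width: 0.085
```

```bash
python3 chk.py piston piston_board end_plug large_shaft small_shaft shaft_rack
python3 - <<'E'
from h import *
ims=[]
for n in("side","top"):
    s=snapshot(n)
    for th in("wash_tray","empty_tray"):
        for d in trace(n,th)[:2]:
            v,e=fit([(s,d["mask"])],"wash_tray",(.5285,-.1755),.015,.142); print(n,th,round(d["p"],2),np.round(v,3),round(e,2),d["box"])
    a=s["pixels"]; ims.append(a[140:350,205:435] if n=="side" else a[90:300,245:475])
cv2.imwrite("pics/p11.png",cv2.resize(cv2.hconcat(ims),None,fx=1.73,fy=1.73,interpolation=cv2.INTER_CUBIC))
E
```

```text
[0.49985061 0.02388513 0.17134564] [-0.26430595 -0.63744495  0.75668578] 0.08496072699446051
end_plug side [0.554 0.162] 0.11
piston side [ 0.502 -0.328] 0.09
piston top [ 0.506 -0.329] 0.2
piston_board side [ 0.5   -0.328  0.257] 0.32
piston_board top [ 0.502 -0.329  0.263] 0.3
large_shaft side [0.546 0.328] 0.19
large_shaft top [0.548 0.321] 0.07
small_shaft side [0.489 0.36 ] 0.18
small_shaft top [0.489 0.352] 0.12
shaft_rack side [ 0.515  0.338 -0.465] 0.24
shaft_rack top [ 0.52   0.336 -0.52 ] 0.29
side wash_tray 0.65 [ 0.528 -0.175  0.137] 0.03 [282.1, 217.9, 402.1, 290.2]
side empty_tray 0.89 [ 0.519 -0.19   0.168] 0.83 [283.8, 236.1, 398.4, 295.1]
side empty_tray 0.17 [ 0.528 -0.176  0.142] 1.0 [217.6, 153.5, 266.0, 167.2]
top wash_tray 0.71 [ 0.53  -0.175  0.142] 0.04 [358.6, 151.8, 401.9, 264.8]
top empty_tray 0.55 [ 0.528 -0.176  0.142] 1.0 [144.8, 183.0, 196.3, 243.9]
```

View pics/p11.png

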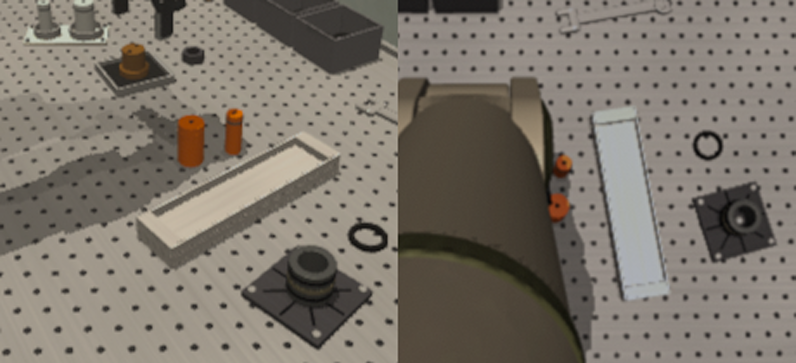

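The last picture shows everything in place: trays stacked squarely (side crop about (240,200)), piston over the post, plug in its pan, both shafts in the rack. Signing off.

```bash
python3 -c "
from cell import *
print(sign_off())"
```

```text
the job is handed in; nothing more can be done
None
```

I handed the job in at about 43 s of the 112 s allowed. All four parts are in their places and the emptied wash tray is stacked on the other tray. Sign-off gives no verdict, so the results below are my own last checks.

| Thing | Last check |
|---|---|
| Piston over the post | Within about 4 mm of the board's centre in both cameras |
| End plug in the pan | About 2–5 mm from the pan's centre |
| Thick shaft in the wide socket | About 1 mm from the socket centre (top camera) |
| Thin shaft in the narrow socket | About 1 mm from the socket centre (top camera) |
| Wash tray on the empty tray | About 1 mm and 0.01 rad off the empty tray's earlier pose; landed at the expected 15 mm height |

- **Handling:** Every part met its seat at the expected height before I let go. The gripper is open and clear of everything. The last picture shows all of it upright, and nothing moved between checks.
- **Disagreement:** The side camera put the shafts 7–8 mm farther out in y than the top camera did. That camera is far away and its fits there were poor. I trusted the top camera, the arm's own position at release and the picture, which shows both shafts inside their sockets.
- **Partly hidden:** The arm hid the pan from the top camera in the last check, so only the side camera checked the plug then.

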